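Seal the lid of a solar logger, corner by corner, under the microscope

TASK

The repaired logger's lid still stands proud on its orange gasket: press it down on its four black corner bumpers in turn, a few millimetres at a time so that it never goes in crooked (4 degrees at most), firmly but without forcing it, until it sits fully home and flat on all four corners. Then push the yellow slide lock across to locked. Keep off the solar panel, do not knock the microscope that hangs over the lid's far end, and leave the other things where they are.

Things in the scene. Friction and masses are not known exactly. Their poses are not given: they have to be found in the camera images.
- logger: Grey logger housing 170 x 110 mm, rim 44 mm up, clamped in a fixed aluminium holder (base 250 x 130 x 8 mm). Origin: centre of the holder's underside, on the bench. +x runs along the 170 mm side from the near end (yellow slide lock) to the far end (two black cable glands, under the microscope); +y left, z up.
- lid: Grey lid 170 x 110 x 8 mm on the housing; origin: centre of its underside, axes as the logger's when flat. Its orange lip gasket grips by friction and holds it wherever it is pushed to. It starts 7 to 11 mm proud, not quite level; home, its underside lies on the rim. Over 60 N breaks it; tilted over 0.07 rad (4 degrees) to the housing it jams.
- panel (a point): Dark blue solar panel in glass on the lid, its top 10 mm above the lid's underside, filling the lid's middle (96 mm along x, full width) and a 34 mm wide tongue between the two far bumpers. Fragile: over 5 N on it cracks it. This point: the middle of its top.
- lock (a joint): Yellow slide lock at the middle of the lid's near end: 0 = open (nearest the lid's end, as it starts), 0.010 m = locked. It slides towards the panel, along the lid's +x, against about 2.5 N of friction and stays where it is left.
- lock_tab (a point): Centre of the top of the slide lock's upright yellow tab, which is 8 mm along x, 20 mm along y and stands 14 mm above the lid's plate (9 mm above the bumpers). Open: 73 mm from the lid's centre towards the near end, so 8 mm of lid lies behind its rear face.
- microscope: White stereo microscope on a boom, fixed. Origin: on the bench under its optical axis, 106 to 120 mm to +x of the logger's origin. Black ring light 84 mm across, 157 to 181 mm above the bench; then a barrel 62 mm across; from 215 mm up a body 100 mm across. Eyepieces slope up to its +x; boom (277 mm up) to its -y, post 270 mm off on a base 170 mm square.
- solvent_can: Blue tin 52 x 86 x 150 mm with grey cap, standing. Origin: centre of its underside.
- flux_jar: Small teal jar, 38 mm across, 36 mm high, standing left of the logger. Origin: centre of its underside.
- screwdriver: Red-handled screwdriver 160 mm long lying left of the logger. Origin: its middle, on the bench.
- tweezers: Steel tweezers 125 mm long lying left of the logger. Origin: its middle, on the bench.
- screw_tray: White plastic tray 75 x 105 x 18 mm with screws. Origin: centre of its underside.
- wash_bottle: Pale blue bottle with white cap, 62 mm across, 150 mm high, standing. Origin: centre of its underside.
- corner_near_left (a point): Centre of the top of the near left black rubber bumper (36 x 36 mm, 5 mm thick), in the lid's frame at (-67, +37) mm, 13 mm above the lid's underside. Home, it is 57 mm above the bench. Pressing here moves the corner at about 8 to 18 N, drags its neighbours down with it and may lift others slightly; at home is a hard stop, where the force rises steeply.
- corner_near_right (a point): Centre of the top of the near right black rubber bumper (36 x 36 mm, 5 mm thick), in the lid's frame at (-67, -37) mm, 13 mm above the lid's underside. Home, it is 57 mm above the bench. Pressing here moves the corner at about 8 to 18 N, drags its neighbours down with it and may lift others slightly; at home is a hard stop, where the force rises steeply.
- corner_far_left (a point): Centre of the top of the far left black rubber bumper (36 x 36 mm, 5 mm thick), in the lid's frame at (+67, +37) mm, 13 mm above the lid's underside. Home, it is 57 mm above the bench. Pressing here moves the corner at about 8 to 18 N, drags its neighbours down with it and may lift others slightly; at home is a hard stop, where the force rises steeply.
- corner_far_right (a point): Centre of the top of the far right black rubber bumper (36 x 36 mm, 5 mm thick), in the lid's frame at (+67, -37) mm, 13 mm above the lid's underside. Home, it is 57 mm above the bench. Pressing here moves the corner at about 8 to 18 N, drags its neighbours down with it and may lift others slightly; at home is a hard stop, where the force rises steeply.

How it is judged:
On the way:
1. the lid is home at all four corners (each within 1.5 mm) while the lock is still open (z of each of corner_near_left, corner_near_right, corner_far_left, corner_far_right in the frame of logger below 0.0585 m and value of joint lock below 0.003 m), for 0.2 s.
At the end, for the whole second after the job is handed in: All four corners of the lid are home (each bumper's top less than 58.5 mm above the holder's underside, that is within 1.5 mm of fully home) and the slide lock is pushed across, more than 8 of its 10 mm (z of each of corner_near_left, corner_near_right, corner_far_left, corner_far_right in the frame of logger below 0.0585 m and value of joint lock above 0.008 m); the robot touches nothing.
It fails at once if the lid is tilted more than 0.07 rad (4 degrees) to the housing, which jams the gasket (angle between the z axis of lid and the z axis of logger, either way round above 0.07 rad).
It fails at once if the lid is pressed with more than 60 N (contact force between any of the fingers, the arm and lid above 60 N).
It fails at once if the solar panel is pressed with more than 5 N (contact force between any of the fingers, the arm and lid_c5 above 5 N or contact force between any of the fingers, the arm and lid_c6 above 5 N).
It fails at once if the microscope is knocked (more than 3 N) (contact force between any of the fingers, the arm and microscope above 3 N).
It fails at once if a bystander is moved more than 30 mm, or the can, jar or bottle is tipped (distance of any of solvent_can, flux_jar, screwdriver, tweezers, screw_tray, wash_bottle from where it was at the start of the episode above 0.03 m or angle between any of solvent_can, flux_jar, wash_bottle's own z axis and vertical above 0.5 rad).
It also fails if it takes over 72 s, if anything falls off the work surface, if the arm or the gripper's body presses on something with over 40 N, if the wrist force passes 120 N, or if a joint passes its speed limit or range.

ROBOT

A 7-joint arm with a two-finger parallel gripper is mounted at the origin on the work surface. World frame = base frame: x ahead of the robot, y to its left, z up, the work surface at z = 0. Lengths are in m, angles in rad, forces in N, time in s.
With the tool pointing down it reaches from about 0.425 to 0.95 m from the base axis. Payload 16.7 kg.
Tool frame: the origin (TCP) lies on the centre line of the jaws, within the pads' length; the fingertips stand 8 mm ahead of it and the grasp point (between the pads) lies 11 mm behind it; x points along the fingers, z is the direction in which the jaws open and shut, and the axes are right-handed (so a half turn about x gives the same grasp; the last joint's range is limited). The gripper opens to 94 mm and grips with 3 to 60 N. Pads are 16 mm wide; open, the fingers measure 119 mm over their backs; the gripper's body (75 mm by 177 mm) begins 78 mm behind the grasp point.
Start: joints at [1.131, 0.426, 0.074, 1.606, -0.034, 1.111, -0.067], TCP at [0.194, -0.647, 0.189] pointing down, gripper open.
Joint ranges: [-2.85, 2.85], [-0.5, 2.14], [-1.23, 1.37], [0.21, 2.46], [-1.02, 4.16], [0.16, 2.05], [-2.73, 2.73]. Speed limits (rad/s): [1.89, 1.89, 2.39, 2.39, 3.01, 3.01, 3.01].

INTERFACE

Orientations are given as a rotation vector (axis times angle).
In Python, from station import bot gives the robot as it stands.
- The arm moves only by the tool servo_tool, never from a script. Its argument "deltas" is a list of rows, each a list of 7 numbers: the shift along the tool's x, y, z in cm, then the turn, a rotation vector about the tool's x, y, z in rad, then the opening, from -1 (shut) to 1 (fully open). A call has 1 to 10 rows; each row shifts and turns the commanded pose from where the row before left it, along the tool's axes as they then stand; what a row does not reach is not made up. A row lasts 1/10 s, in which the tool goes at most 50 mm and 8.59 degrees, less where a joint would pass 70% of its speed; a pose out of reach is approached as far as the arm can. A call with a gripper value outside its range is refused whole. The fingers move at their own pace and stop on an object; the grip force is fixed at half the most. Time passes only in rows, so rows that do not move let the fingers close. It gives the time, the measured TCP pose, the force and the opening at its end, in the units of the state.
- bot.observe(): the state, without advancing time (a new reading comes with each control period).
- bot.get_image(name): name is "scene" or "side" or "wrist"; returns the picture (480x640x3 uint8, red, green, blue); there is no depth.
- bot.camera_params(name): a dict with "fov_y" (degrees; the focal length in pixels is half the picture's height over the tangent of half this angle, whatever the lens; pixels are square), "cx", "cy" (the principal point, pixels), "eye" and "attitude" of the camera in the world. Camera axes: x right, y down, z forward; pixel columns grow to the right and rows downward; lengths in m; the calibration is good to about 2 mm. A picture is of the moment at which its call begins: read the wrist's pose just before it. camera_params takes no time and is no camera call; for the wrist camera it gives the pose at the moment of the call.
- bot.finish_job(): hands the job in, once; it reports no verdict.
Trained networks look in the newest picture that a camera, given by its name, has taken for a name from the list of things; names that differ only in an ending like _2 or _b are one class to them, and where a whole thing is asked for, a point or a joint stands for the part that bears it (a point fixed in the world has none). Each returns a list of dicts, best first, with "confidence" (0 to 1); they miss things now and then, are a little off and sometimes report something else, mostly with a low value. They report only what shows in the picture. A call takes as long as a camera call.
- bot.find_in(label, camera): "position" ([x, y, z] in m, in the coordinates of the camera as it stood for that picture, good to about 4 mm: the middle of the surface that is visible of it).
- bot.mark_of(label, camera): "position" ([x, y, z] in m, in the coordinates of the camera as it stood for that picture, good to about 4 mm: a listed point, or the origin of a listed thing).
The state is a dict: "t": time; "joint_positions": joint angles; "dq": joint speeds; "joint_efforts": joint torques, N m; "tool_pos": TCP position; "orientation": TCP orientation; "ft_force": force on the tool from outside, world axes, zero at the start; "ft_torque": the same for the moment, N m; "width": opening from 0.0 (shut) to 1.0 (fully open).
Only numpy, scipy, OpenCV 4.12 (cv2) and the standard library are available. Lean on these libraries where they do the work, as an engineer would, in place of code of your own. Each camera call takes 0.05 s, during which the arm holds its last target. There are 200 camera calls.

## Working session

There is one attempt and no reset: what is moved stays moved. The work goes in short steps, Python scripts to look and compute and a tool call to move; the robot and the scene stay as the last step left them, time stands still between calls to the robot, and variables do not carry over. Pictures are saved under pics/ and viewed, about 8 in all and at most 12, crops included, and the job is handed in when it is done.

Besides the shell and the picture viewer there is one more tool, called after "Request:" by a JSON object that holds its "op" and its "data", one argument or row to a line. servo_tool: Moves the arm, as the interface text tells. Its arguments: {"type":"object","properties":{"deltas":{"type":"array","items":{"type":"array","items":{"type":"number"}}}},"required":["deltas"]}

```bash
mkdir -p pics; ls
cat > h.py <<'E'
import numpy as np,cv2
from scipy.spatial.transform import Rotation as R
from station import bot
def att(p):
    a=np.array(p["attitude"],float)
    return a if a.shape==(3,3) else (R.from_rotvec(a).as_matrix() if a.size==3 else R.from_quat(a).as_matrix())
def world(p,v): return att(p)@np.array(v)+np.array(p["eye"])
def save(c,n):
    im=bot.get_image(c); cv2.imwrite(f"pics/{n}.png",im[:,:,::-1]); return im
def look(c,names,f="mark_of"):
    p=bot.camera_params(c)
    for n in names:
        for d in getattr(bot,f)(n,c)[:1]: print(c,n,round(d["confidence"],2),np.round(world(p,d["position"]),4))
E
python3 - <<'E'
from h import *
np.set_printoptions(suppress=True)
o=bot.observe();print(o)
for c in("scene","side","wrist"):
    print(c,bot.camera_params(c))
ims=[]
N=["logger","lid","lock_tab","microscope","corner_near_left","corner_near_right","corner_far_left","corner_far_right"]
for c in("scene","side"):
    save(c,c+"0"); look(c,N+(["solvent_can","flux_jar","wash_bottle","screw_tray"] if c=="scene" else []))
save("wrist","wrist0")
print(bot.observe()["t"])
E
```

```text
pics
{'t': 0.0, 'joint_positions': array([ 1.13050437,  0.42676924,  0.07387259,  1.60658746, -0.0340889 ,
        1.11079221, -0.06708607]), 'dq': array([ 0.00200509,  0.00000623,  0.0008365 , -0.00011126,  0.00063378,
       -0.00052914,  0.00099497]), 'joint_efforts': array([  0.00092302, -93.58084917,   3.66676033, -45.41902542,
        -0.04884978,   0.02022253,   0.00003843]), 'tool_pos': array([ 0.19335308, -0.64624514,  0.18866007]), 'orientation': array([ 0.99311318,  1.33396736, -0.99198833]), 'ft_force': array([-0.4935757 , -0.2338084 , -0.38047383]), 'ft_torque': array([-0.02244696,  0.0321233 , -0.00044466]), 'width': 1.0006879173605503}
scene {'fov_y': 42.1489936735587, 'cx': 319.4010001270579, 'cy': 243.16657315733764, 'eye': array([0.64999555, 0.47788841, 1.48020339]), 'attitude': array([-0.29088862, -3.05475037,  0.52040371])}
side {'fov_y': 55.904839819296406, 'cx': 324.0127782836293, 'cy': 245.21283880530703, 'eye': array([0.53735512, 0.7598274 , 0.58025797]), 'attitude': array([-0.07007708,  2.7523178 , -1.47695193])}
wrist {'fov_y': 66.99108730771191, 'cx': 320.6
[... 337 characters left out ...]
r_left 0.61 [0.4987 0.0536 0.0683]
scene corner_near_right 0.73 [ 0.5148 -0.0174  0.0673]
scene corner_far_left 0.8 [0.6285 0.088  0.0658]
scene corner_far_right 0.95 [0.6451 0.0152 0.0678]
scene solvent_can 0.8 [0.5669 0.3703 0.0019]
scene flux_jar 0.62 [0.5748 0.038  0.0625]
scene wash_bottle 0.85 [ 0.4614 -0.3413  0.0001]
scene screw_tray 0.73 [0.5716 0.04   0.0589]
side logger 0.7 [ 0.575   0.0386 -0.0013]
side lid 0.97 [0.5739 0.0374 0.0589]
side lock_tab 0.43 [0.5021 0.0208 0.0783]
side corner_near_left 0.86 [0.4951 0.06   0.0676]
side corner_near_right 0.82 [ 0.5181 -0.0162  0.0658]
side corner_far_left 0.73 [0.6277 0.0926 0.0675]
side corner_far_right 0.73 [0.6453 0.0203 0.0739]
1.15
```

View pics/scene0.png

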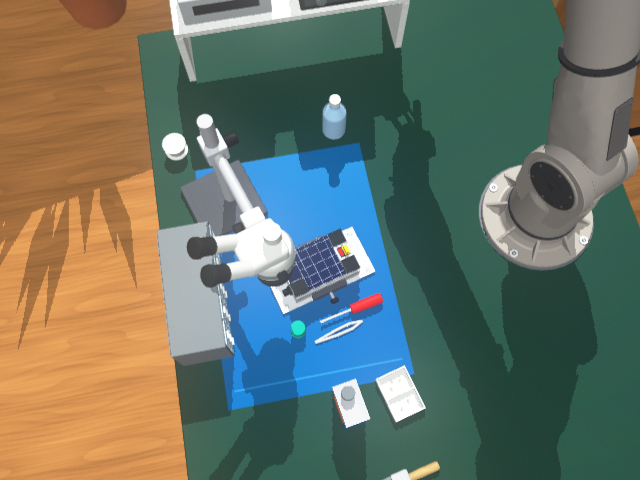

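View pics/side0.png

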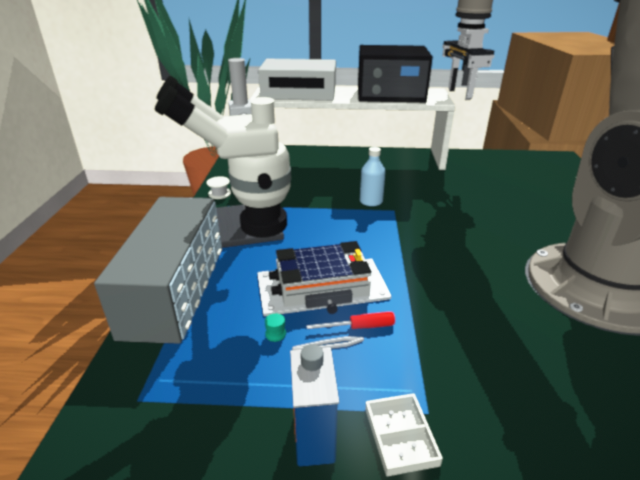

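Both views agree. The logger sits at about (0.57, 0.037) with yaw near 0.25 rad (scene px 320,265; side px 322,275). The microscope is over its far end, and the jar, screwdriver and tweezers are to its left. Next I fit the pose and write a move planner.

```bash
cat >> h.py <<'E'
np.set_printoptions(suppress=True,precision=4)
NAMES=["corner_near_left","corner_near_right","corner_far_left","corner_far_right"]
C=np.array([[-.067,.037],[-.067,-.037],[.067,.037],[.067,-.037]])
def fit(P,M=C):
    P=np.array(P)[:,:2];M=np.array(M);a=(M-M.mean(0));b=P-P.mean(0)
    yaw=np.arctan2((a[:,0]*b[:,1]-a[:,1]*b[:,0]).sum(),(a*b).sum())
    c,s=np.cos(yaw),np.sin(yaw);Rz=np.array([[c,-s],[s,c]])
    t=P.mean(0)-Rz@M.mean(0);return yaw,t,P-(M@Rz.T+t)
def tool(yaw,tilt,flip=1):
    # x down leaning (top toward lid -x), z along flip*lid y
    x=np.array([np.sin(tilt),0,-np.cos(tilt)]);z=np.array([0,flip,0.]);y=np.cross(z,x)
    return R.from_euler('z',yaw)*R.from_matrix(np.c_[x,y,z])
def rows(p0,r0,p1,r1,n,g):
    """n equal rows from pose 0 to pose 1 in tool axes: cm, rad"""
    w=(r0.inv()*r1).as_rotvec()/n; out=[];r=r0
    for i in range(n):
        out.append([*np.round(r.inv().apply((p1-p0)/n)*100,2),*np.round(w,3),g]); r=r*R.from_rotvec(w)
    return out
def cur():
    o=bot.observe(); return np.array(o["tool_pos"]),R.from_rotvec(o["orientation"]),o
E
python3 - <<'E'
from h import *
sc=[[.4987,.0536],[.5148,-.0174],[.6285,.0880],[.6451,.0152]]
sd=[[.4951,.06],[.5181,-.0162],[.6277,.0926],[.6453,.0203]]
for P in(sc,sd,(np.array(sc)+sd)/2): print(*fit(P))
p,r,o=cur();print(p);print(r.as_matrix())
for f in(1,-1): print(f,(r.inv()*tool(.248,0,f)).as_rotvec(), o["joint_positions"][6])
E
```

```text
0.2454782074966713 [0.5718 0.0348] [[ 0.0009 -0.0009]
 [-0.001  -0.0001]
 [ 0.0007  0.001 ]
 [-0.0007 -0.    ]]
0.2616188456754507 [0.5716 0.0392] [[-0.0022  0.0024]
 [ 0.0017 -0.0023]
 [ 0.001   0.0004]
 [-0.0005 -0.0005]]
0.2535925952079488 [0.5717 0.037 ] [[-0.0006  0.0008]
 [ 0.0004 -0.0012]
 [ 0.0009  0.0007]
 [-0.0006 -0.0003]]
[ 0.1935 -0.6466  0.1894]
[[ 0.      0.958   0.2867]
 [ 0.0001  0.2867 -0.958 ]
 [-1.      0.     -0.0001]]
1 [-3.0988  0.0001 -0.0001] -0.06708080207698924
-1 [ 0.0428 -0.0001 -0.    ] -0.06708080207698924
```

```bash
cat >> h.py <<'E'
YAW=.2536;T=np.array([.5717,.037])
def W(x,y,z):
    c,s=np.cos(YAW),np.sin(YAW);return np.array([T[0]+c*x-s*y,T[1]+s*x+c*y,z])
E
python3 - <<'E'
from h import *
p,r,o=cur();q=tool(YAW,0,-1)
a=W(-.067,.037,.24)
for x in rows(p,r,a,q,20,-1)[:2]:print(x)
print(a,(r.inv()*q).as_rotvec(), r.inv().apply(a-p)*100)
E
```

```text
[np.float64(-0.25), np.float64(2.46), np.float64(-2.93), np.float64(0.002), np.float64(-0.0), np.float64(-0.0), -1]
[np.float64(-0.25), np.float64(2.46), np.float64(-2.93), np.float64(0.002), np.float64(-0.0), np.float64(-0.0), -1]
[0.4976 0.056  0.24  ] [ 0.0372 -0.0001 -0.    ] [ -5.0572  49.2716 -58.5978]
```

Request:
{"op": "servo_tool", "data": {
  "deltas": [
    [-2.5,0,0,0,0,0,-1],
    [-2.5,0,0,0.037,0,0,-1],
    [0,2.5,-2.9,0,0,0,-1],
    [0,2.5,-2.9,0,0,0,-1],
    [0,2.5,-2.9,0,0,0,-1],
    [0,2.5,-2.9,0,0,0,-1],
    [0,2.5,-2.9,0,0,0,-1],
    [0,2.5,-2.9,0,0,0,-1],
    [0,2.5,-2.9,0,0,0,-1],
    [0,2.5,-2.9,0,0,0,-1]
  ]
}}

```text
t: 2.15
tool_pos: [0.3293, -0.3704, 0.2396]
orientation: [1.02, 1.318, -1.02]
ft_force: [0.8, -0.6, 0.5]
width: 0.184
```

Request:
{"op": "servo_tool", "data": {
  "deltas": [
    [0,2.5,-2.9,0,0,0,-1],
    [0,2.5,-2.9,0,0,0,-1],
    [0,2.5,-2.9,0,0,0,-1],
    [0,2.5,-2.9,0,0,0,-1],
    [0,2.5,-2.9,0,0,0,-1],
    [0,2.5,-2.9,0,0,0,-1],
    [0,2.5,-2.9,0,0,0,-1],
    [0,2.5,-2.9,0,0,0,-1],
    [0,2.5,-2.9,0,0,0,-1],
    [0,0,-2,0,0,0,-1]
  ]
}}

```text
t: 3.15
tool_pos: [0.4778, -0.0403, 0.2395]
orientation: [1.019, 1.32, -1.017]
ft_force: [-0.3, -0.0, 0.4]
width: 0.003
```

Run:
```python
from h import *
p,r,o=cur();q=tool(YAW,0,-1)
print(o["t"],p,o["ft_force"],o["width"])
a=W(-.067,.037,.24);print((r.inv()*q).as_rotvec(), r.inv().apply(a-p)*100)
save("wrist","w1");look("wrist",NAMES+["lock_tab"])
```

```text
3.15 [ 0.4778 -0.0403  0.2395] [-0.3208 -0.0427  0.3674] 0.002685946436729678
[ 0.0029 -0.0009 -0.0011] [-0.0364  4.354  -8.8133]
wrist corner_near_left 0.74 [0.4944 0.0605 0.0698]
wrist corner_near_right 0.86 [ 0.5179 -0.0144  0.0665]
wrist corner_far_left 0.74 [0.6231 0.0915 0.0668]
wrist corner_far_right 0.93 [0.6425 0.0203 0.0629]
wrist lock_tab 0.56 [0.4997 0.0255 0.0768]
```

View pics/w1.png

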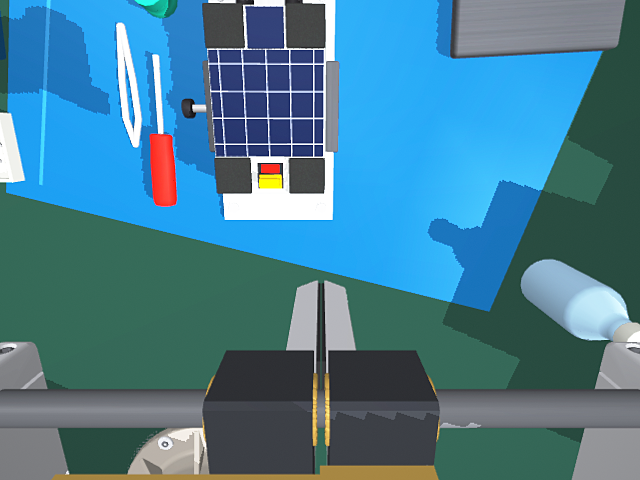

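Wrist view: bumper centres are at about NL (234,176), NR (307,174), FL (223,26) and FR (306,25), with the lock at (270,182). I use these to refine the pose.

Run:
```python
from h import *
c=bot.camera_params("wrist");f=240/np.tan(np.radians(c["fov_y"]/2));A=att(c);P=[]
for u,v in[(234,176),(307,174),(223,26),(306,25)]:
    d=A@[(u-c["cx"])/f,(v-c["cy"])/f,1];P.append(c["eye"]+d*(.066-c["eye"][2])/d[2])
print(fit(P))
N=[[.4944,.0605],[.5179,-.0144],[.6231,.0915],[.6425,.0203]]
print(fit(N))
```

```text
(np.float64(0.2584564137687952), array([0.5712, 0.0308]), array([[-0.0001, -0.0001],
       [ 0.0012,  0.001 ],
       [-0.0008, -0.0002],
       [-0.0003, -0.0007]]))
(np.float64(0.26152227998893285), array([0.5695, 0.0395]), array([[-0.0008,  0.0026],
       [ 0.0036, -0.0008],
       [-0.0015, -0.001 ],
       [-0.0013, -0.0008]]))
```

Run:
```python
from h import *
p,r,o=cur();print(o["t"],p)
c=bot.camera_params("wrist");im=save("wrist","w2")
# dark bumper centres by threshold
h=cv2.cvtColor(im,cv2.COLOR_RGB2GRAY);m=((h<60)&(np.ptp(im.astype(int),axis=2)<12)).astype(np.uint8);m[230:]=0
n,l,s,ce=cv2.connectedComponentsWithStats(m)
for i in range(1,n):
    if s[i,4]>300: print(s[i],ce[i])
```

```text
3.45 [ 0.4761 -0.0444  0.2395]
```

```bash
sed -i 's/^YAW=.*/YAW=.256;T=np.array([.572,.036])/' h.py
python3 - <<'E'
from h import *
p,r,o=cur();q=tool(YAW,0,-1)
a=W(-.067,.037,.09);print(a,(r.inv()*q).as_rotvec(), r.inv().apply(a-p)*100)
E
```

```text
[0.4978 0.0548 0.09  ] [-0.0038  0.0002 -0.0001] [14.9452  4.5802 -9.0725]
```

Request:
{"op": "servo_tool", "data": {
  "deltas": [
    [2,1.5,-3,0,0,0,-1],
    [3,1.5,-3,0,0,0,-1],
    [3,1.58,-3.07,0,0,0,-1],
    [3,0,0,0,0,0,-1],
    [2,0,0,0,0,0,-1],
    [1,0,0,0,0,0,-1],
    [0.4,0,0,0,0,0,-1],
    [0,0,0,0,0,0,-1],
    [0,0,0,0,0,0,-1]
  ]
}}

```text
t: 4.4
tool_pos: [0.4984, 0.0557, 0.0964]
orientation: [1.021, 1.317, -1.02]
ft_force: [-0.0, -0.1, -1.2]
width: 0.005
```

Request:
{"op": "servo_tool", "data": {
  "deltas": [
    [0.4,0,0,0,0,0,-1],
    [0.4,0,0,0,0,0,-1],
    [0.3,0,0,0,0,0,-1],
    [0.3,0,0,0,0,0,-1],
    [0.1,0,0,0,0,0,-1],
    [0.1,0,0,0,0,0,-1],
    [0,0,0,0,0,0,-1]
  ]
}}

```text
t: 5.1
tool_pos: [0.4977, 0.056, 0.0793]
orientation: [1.02, 1.319, -1.02]
ft_force: [-0.4, 0.1, 0.0]
width: 0.004
```

```bash
python3 - <<'E'
from h import *
p,r,o=cur();print(o["t"],p,o["ft_force"]);save("side","s2");save("wrist","w3")
E
python3 - <<'E'
import cv2
a=cv2.imread('pics/s2.png')[210:330,230:410];b=cv2.imread('pics/w3.png')[0:400]
a=cv2.resize(a,(600,400),interpolation=cv2.INTER_CUBIC)[:, :];b=cv2.resize(b,(400,250))
import numpy as np
cv2.imwrite('pics/c2.png',a);cv2.imwrite('pics/c3.png',b)
o=np.zeros((400,800,3),np.uint8);o[:,:400]=cv2.resize(a,(400,267)).repeat(1,0)[:267] if 0 else 0
o[:267,:400]=cv2.resize(a,(400,267));o[:250,400:]=b;cv2.imwrite('pics/cc.png',o[:270])
E
```

```text
5.1 [0.4977 0.056  0.0793] [-0.3509  0.142   0.0428]
```

View pics/cc.png

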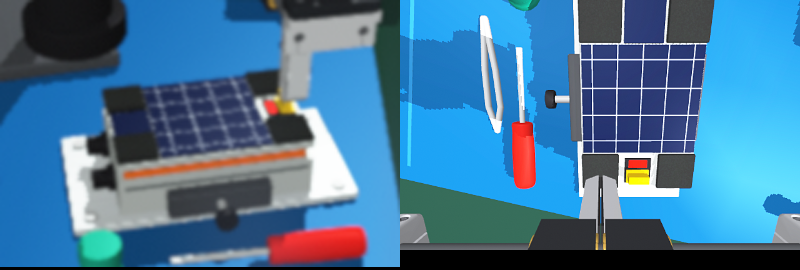

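Fingertips are centred over the near-left bumper (crop px 602,178), and there is no contact yet at tip z 0.071. I press level by level, so whichever corner is highest goes first.

Request:
{"op": "servo_tool", "data": {
  "deltas": [
    [0.1,0,0,0,0,0,-1],
    [0.1,0,0,0,0,0,-1],
    [0.1,0,0,0,0,0,-1],
    [0,0,0,0,0,0,-1]
  ]
}}

```text
t: 5.6
tool_pos: [0.4976, 0.0559, 0.0763]
orientation: [1.02, 1.319, -1.02]
ft_force: [0.1, -0.2, 0.1]
width: 0.004
```

Request:
{"op": "servo_tool", "data": {
  "deltas": [
    [0.05,0,0,0,0,0,-1],
    [0.05,0,0,0,0,0,-1],
    [0.05,0,0,0,0,0,-1],
    [0.05,0,0,0,0,0,-1],
    [0,0,0,0,0,0,-1]
  ]
}}

```text
t: 6.1
tool_pos: [0.4977, 0.0559, 0.0743]
orientation: [1.02, 1.319, -1.02]
ft_force: [-0.2, 0.2, 0.4]
width: 0.003
```

Request:
{"op": "servo_tool", "data": {
  "deltas": [
    [-2.5,0,0,0,0,0,-1],
    [0,0,2.5,0,0,0,-1],
    [0,0,2.5,0,0,0,-1],
    [0,0,2.4,0,0,0,-1],
    [1.4,0,0,0,0,0,-1],
    [0.7,0,0,0,0,0,-1],
    [0.1,0,0,0,0,0,-1],
    [0.1,0,0,0,0,0,-1],
    [0.1,0,0,0,0,0,-1],
    [0.1,0,0,0,0,0,-1]
  ]
}}

```text
t: 7.1
tool_pos: [0.5164, -0.0153, 0.0746]
orientation: [1.02, 1.319, -1.019]
ft_force: [0.9, -1.2, -0.0]
width: 0.005
```

Request:
{"op": "servo_tool", "data": {
  "deltas": [
    [0,0,0,0,0,0,-1]
  ]
}}

```text
t: 7.2
tool_pos: [0.5163, -0.0155, 0.0745]
orientation: [1.02, 1.319, -1.02]
ft_force: [-0.3, -0.4, -1.1]
width: 0.004
```

Request:
{"op": "servo_tool", "data": {
  "deltas": [
    [0.05,0,0,0,0,0,-1],
    [0.05,0,0,0,0,0,-1],
    [0.05,0,0,0,0,0,-1],
    [0,0,0,0,0,0,-1]
  ]
}}

```text
t: 7.6
tool_pos: [0.5162, -0.0157, 0.0729]
orientation: [1.02, 1.319, -1.02]
ft_force: [-0.2, 0.3, 0.0]
width: 0.006
```

Request:
{"op": "servo_tool", "data": {
  "deltas": [
    [0.05,0,0,0,0,0,-1],
    [0.05,0,0,0,0,0,-1],
    [0,0,0,0,0,0,-1]
  ]
}}

```text
t: 7.9
tool_pos: [0.5162, -0.0157, 0.0718]
orientation: [1.02, 1.319, -1.02]
ft_force: [0.3, -1.3, 0.8]
width: 0.003
```

Request:
{"op": "servo_tool", "data": {
  "deltas": [
    [0.05,0,0,0,0,0,-1],
    [0.05,0,0,0,0,0,-1],
    [0,0,0,0,0,0,-1]
  ]
}}

```text
t: 8.2
tool_pos: [0.5162, -0.0157, 0.0708]
orientation: [1.02, 1.319, -1.02]
ft_force: [-0.6, 0.8, 1.0]
width: 0.005
```

Request:
{"op": "servo_tool", "data": {
  "deltas": [
    [0.05,0,0,0,0,0,-1],
    [0.05,0,0,0,0,0,-1],
    [0,0,0,0,0,0,-1]
  ]
}}

```text
t: 8.5
tool_pos: [0.5162, -0.0157, 0.0698]
orientation: [1.02, 1.319, -1.02]
ft_force: [0.9, 0.2, -0.4]
width: 0.002
```

Run:
```python
from h import *
save("side","s3");save("wrist","w4")
a=cv2.resize(cv2.imread('pics/s3.png')[220:320,250:410],(480,300),interpolation=2);b=cv2.resize(cv2.imread('pics/w4.png')[:300,160:440],(320,343))[43:]
cv2.imwrite('pics/c4.png',np.hstack([a,b]))
```

```text
(no output)
```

View pics/c4.png

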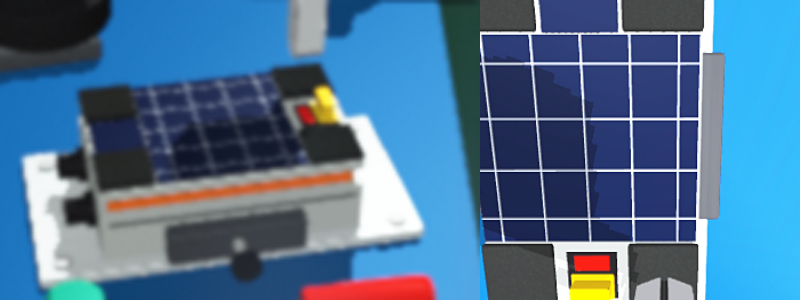

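Run:
```python
from h import *
p,r,o=cur()
def pr(c,X):
    k=bot.camera_params(c);f=240/np.tan(np.radians(k["fov_y"]/2));v=att(k).T@(np.array(X)-k["eye"]);return np.array([k["cx"],k["cy"]])+f*v[:2]/v[2]
tip=p+r.apply([.008,0,0])
sc=lambda u:(u-[250,220])*3
print(p,"tip",tip,pr("side",tip),sc(pr("side",tip)),pr("wrist",tip))
for n,(x,y) in zip(NAMES,C): print(n,sc(pr("side",W(x,y,.066))),pr("wrist",W(x,y,.066)))
cv2.imwrite("pics/c5.png",np.hstack([cv2.resize(cv2.imread('pics/s3.png')[220:300,300:410],(440,320),interpolation=2),cv2.resize(cv2.imread('pics/w4.png')[150:310,200:380],(360,320))]))
```

```text
[ 0.5163 -0.0157  0.0699] tip [ 0.5163 -0.0157  0.0619] [350.6797 247.3525] [302.039   82.0575] [318.2173 278.8189]
corner_near_left [331.2478 138.8051] [194.5446 281.5971]
corner_near_right [301.8437  76.1937] [320.064  281.4418]
corner_far_left [124.0824 164.0779] [166.7242  24.706 ]
corner_far_right [107.6893  98.1612] [319.5075  24.4221]
```

View pics/c5.png

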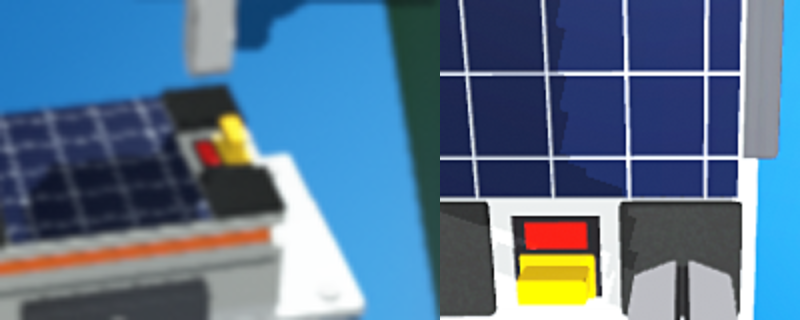

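The side view shows the tips about 8 px (12–15 mm) higher than the nominal 8 mm predicts, and the wrist view agrees. So the real tip offset is shorter, and I keep descending on force feedback.

Request:
{"op": "servo_tool", "data": {
  "deltas": [
    [0.1,0,0,0,0,0,-1],
    [0.1,0,0,0,0,0,-1],
    [0,0,0,0,0,0,-1]
  ]
}}

```text
t: 8.9
tool_pos: [0.5162, -0.0157, 0.0678]
orientation: [1.02, 1.319, -1.02]
ft_force: [-0.1, -0.5, -1.0]
width: 0.003
```

Request:
{"op": "servo_tool", "data": {
  "deltas": [
    [0.1,0,0,0,0,0,-1],
    [0.05,0,0,0,0,0,-1],
    [0,0,0,0,0,0,-1]
  ]
}}

```text
t: 9.2
tool_pos: [0.5162, -0.0157, 0.0663]
orientation: [1.02, 1.319, -1.02]
ft_force: [-0.5, -0.0, -0.5]
width: 0.003
```

Request:
{"op": "servo_tool", "data": {
  "deltas": [
    [0.1,0,0,0,0,0,-1],
    [0.05,0,0,0,0,0,-1],
    [0,0,0,0,0,0,-1]
  ]
}}

```text
t: 9.5
tool_pos: [0.5162, -0.0157, 0.0648]
orientation: [1.02, 1.319, -1.02]
ft_force: [0.9, 0.3, 0.0]
width: 0.008
```

Request:
{"op": "servo_tool", "data": {
  "deltas": [
    [0.1,0,0,0,0,0,-1],
    [0,0,0,0,0,0,-1]
  ]
}}

```text
t: 9.7
tool_pos: [0.5162, -0.0157, 0.0638]
orientation: [1.02, 1.319, -1.02]
ft_force: [-0.4, 1.2, -0.2]
width: 0.007
```

Request:
{"op": "servo_tool", "data": {
  "deltas": [
    [0.1,0,0,0,0,0,-1],
    [0,0,0,0,0,0,-1]
  ]
}}

```text
t: 9.9
tool_pos: [0.5162, -0.0157, 0.0628]
orientation: [1.02, 1.319, -1.02]
ft_force: [0.2, -0.2, 0.1]
width: 0.006
```

Request:
{"op": "servo_tool", "data": {
  "deltas": [
    [0.1,0,0,0,0,0,-1],
    [0,0,0,0,0,0,-1]
  ]
}}

```text
t: 10.1
tool_pos: [0.5162, -0.0157, 0.0618]
orientation: [1.02, 1.319, -1.02]
ft_force: [-0.4, -0.4, -0.1]
width: 0.005
```

Run:
```python
from h import *
save("side","s6");save("wrist","w6");look("side",NAMES)
cv2.imwrite("pics/c6.png",np.hstack([cv2.resize(cv2.imread('pics/s6.png')[220:300,300:410],(440,320),interpolation=2),cv2.resize(cv2.imread('pics/w6.png')[150:310,200:380],(360,320))]))
```

```text
side corner_near_left 0.84 [0.4983 0.0623 0.0686]
side corner_near_right 0.62 [ 0.5187 -0.0135  0.0671]
side corner_far_left 0.86 [0.6278 0.0918 0.0676]
side corner_far_right 0.64 [0.6452 0.0191 0.0689]
```

View pics/c6.png

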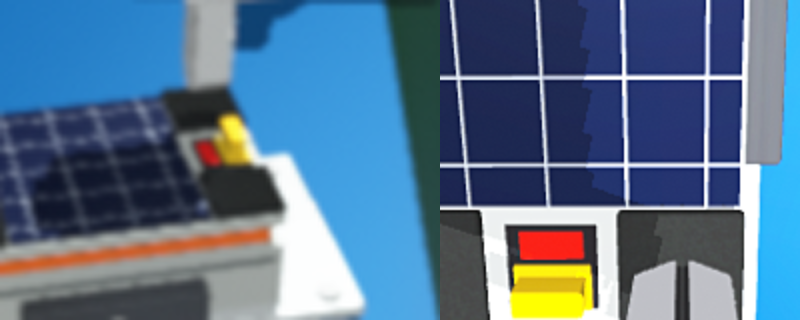

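Request:
{"op": "servo_tool", "data": {
  "deltas": [
    [0.1,0,0,0,0,0,-1],
    [0.1,0,0,0,0,0,-1],
    [0,0,0,0,0,0,-1]
  ]
}}

```text
t: 10.7
tool_pos: [0.5161, -0.0157, 0.0597]
orientation: [1.02, 1.319, -1.02]
ft_force: [-0.1, -0.5, -0.1]
width: 0.004
```

Request:
{"op": "servo_tool", "data": {
  "deltas": [
    [0.1,0,0,0,0,0,-1],
    [0,0,0,0,0,0,-1]
  ]
}}

```text
t: 10.9
tool_pos: [0.5162, -0.0157, 0.0588]
orientation: [1.02, 1.319, -1.02]
ft_force: [-0.3, -0.1, -0.8]
width: 0.005
```

Request:
{"op": "servo_tool", "data": {
  "deltas": [
    [0.1,0,0,0,0,0,-1],
    [0,0,0,0,0,0,-1]
  ]
}}

```text
t: 11.1
tool_pos: [0.5162, -0.0157, 0.0578]
orientation: [1.02, 1.319, -1.02]
ft_force: [0.1, 0.2, -0.2]
width: 0.006
```

Request:
{"op": "servo_tool", "data": {
  "deltas": [
    [0.1,0,0,0,0,0,-1],
    [0,0,0,0,0,0,-1]
  ]
}}

```text
t: 11.3
tool_pos: [0.5162, -0.0157, 0.0568]
orientation: [1.02, 1.319, -1.02]
ft_force: [0.0, 0.6, -0.1]
width: 0.005
```

Request:
{"op": "servo_tool", "data": {
  "deltas": [
    [0.1,0,0,0,0,0,-1],
    [0,0,0,0,0,0,-1]
  ]
}}

```text
t: 11.5
tool_pos: [0.5162, -0.0157, 0.0558]
orientation: [1.02, 1.319, -1.02]
ft_force: [-0.6, -0.2, -0.2]
width: 0.005
```

Request:
{"op": "servo_tool", "data": {
  "deltas": [
    [0.1,0,0,0,0,0,-1],
    [0,0,0,0,0,0,-1]
  ]
}}

```text
t: 11.7
tool_pos: [0.5162, -0.0157, 0.0548]
orientation: [1.02, 1.319, -1.02]
ft_force: [0.5, -0.7, 0.5]
width: 0.005
```

Run:
```python
from h import *
p,r,o=cur();print(p,o["ft_force"])
save("side","s7");save("wrist","w7")
cv2.imwrite("pics/c7.png",np.hstack([cv2.resize(cv2.imread('pics/s7.png')[220:300,300:410],(440,320),interpolation=2),cv2.resize(cv2.imread('pics/w7.png')[150:310,200:380],(360,320))]))
```

```text
[ 0.5162 -0.0157  0.0548] [ 0.5372 -0.6654  0.505 ]
```

View pics/c7.png

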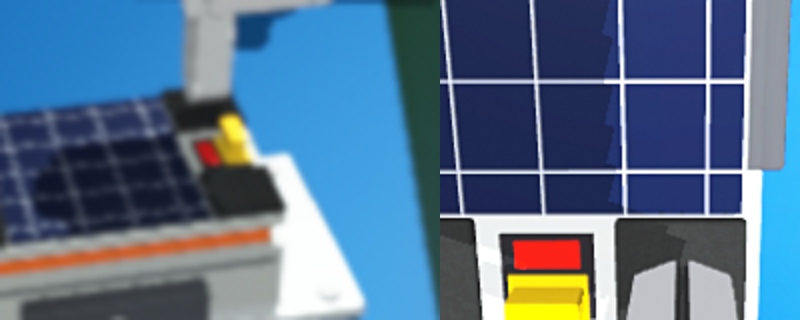

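Request:
{"op": "servo_tool", "data": {
  "deltas": [
    [0.1,0,0,0,0,0,-1],
    [0,0,0,0,0,0,-1]
  ]
}}

```text
t: 12.0
tool_pos: [0.5162, -0.0157, 0.0538]
orientation: [1.02, 1.319, -1.02]
ft_force: [0.1, -0.2, -0.5]
width: 0.004
```

Request:
{"op": "servo_tool", "data": {
  "deltas": [
    [0.1,0,0,0,0,0,-1],
    [0,0,0,0,0,0,-1]
  ]
}}

```text
t: 12.2
tool_pos: [0.5162, -0.0157, 0.0528]
orientation: [1.02, 1.319, -1.02]
ft_force: [0.3, -0.6, -0.6]
width: 0.005
```

Request:
{"op": "servo_tool", "data": {
  "deltas": [
    [0.05,0,0,0,0,0,-1],
    [0,0,0,0,0,0,-1]
  ]
}}

```text
t: 12.4
tool_pos: [0.5163, -0.0157, 0.0524]
orientation: [1.02, 1.319, -1.02]
ft_force: [-0.5, 0.5, 0.6]
width: 0.007
```

Request:
{"op": "servo_tool", "data": {
  "deltas": [
    [0.1,0,0,0,0,0,-1],
    [0,0,0,0,0,0,-1]
  ]
}}

```text
t: 12.6
tool_pos: [0.5163, -0.0157, 0.0514]
orientation: [1.02, 1.319, -1.02]
ft_force: [0.9, -0.3, 0.1]
width: 0.01
```

Request:
{"op": "servo_tool", "data": {
  "deltas": [
    [0.05,0,0,0,0,0,-1],
    [0,0,0,0,0,0,-1]
  ]
}}

```text
t: 12.8
tool_pos: [0.5164, -0.0157, 0.0512]
orientation: [1.02, 1.318, -1.02]
ft_force: [-2.4, -0.6, 8.1]
width: 0.006
```

Request:
{"op": "servo_tool", "data": {
  "deltas": [
    [0.05,0,0,0,0,0,-1],
    [0,0,0,0,0,0,-1]
  ]
}}

```text
t: 13.0
tool_pos: [0.5164, -0.0158, 0.0509]
orientation: [1.02, 1.318, -1.02]
ft_force: [-2.4, -0.6, 10.7]
width: 0.003
```

Contact at last, at TCP z 0.0513, which means the shut tips lie about 14 mm behind the TCP. I now use TCP levels and probe the other corners.

Request:
{"op": "servo_tool", "data": {
  "deltas": [
    [-2.5,0,0,0,0,0,-1],
    [0,0,-2.5,0,0,0,-1],
    [0,0,-2.5,0,0,0,-1],
    [0,0,-2.4,0,0,0,-1],
    [1.2,0,0,0,0,0,-1],
    [0.7,0,0,0,0,0,-1],
    [0.2,0,0,0,0,0,-1],
    [0.1,0,0,0,0,0,-1],
    [0.1,0,0,0,0,0,-1],
    [0,0,0,0,0,0,-1]
  ]
}}

```text
t: 14.0
tool_pos: [0.4978, 0.0556, 0.0525]
orientation: [1.021, 1.318, -1.021]
ft_force: [0.6, 0.1, -1.1]
width: 0.004
```

Request:
{"op": "servo_tool", "data": {
  "deltas": [
    [0.1,0,0,0,0,0,-1],
    [0,0,0,0,0,0,-1]
  ]
}}

```text
t: 14.2
tool_pos: [0.4979, 0.0558, 0.0515]
orientation: [1.021, 1.318, -1.02]
ft_force: [0.5, 0.1, -0.1]
width: 0.007
```

Request:
{"op": "servo_tool", "data": {
  "deltas": [
    [0.1,0,0,0,0,0,-1],
    [0,0,0,0,0,0,-1]
  ]
}}

```text
t: 14.4
tool_pos: [0.4978, 0.0559, 0.0508]
orientation: [1.02, 1.318, -1.02]
ft_force: [-1.0, 0.1, 7.0]
width: 0.003
```

Request:
{"op": "servo_tool", "data": {
  "deltas": [
    [0.05,0,0,0,0,0,-1],
    [0.05,0,0,0,0,0,-1],
    [0.05,0,0,0,0,0,-1],
    [0,0,0,0,0,0,-1]
  ]
}}

```text
t: 14.8
tool_pos: [0.4978, 0.056, 0.0495]
orientation: [1.02, 1.318, -1.02]
ft_force: [-3.9, -0.4, 12.1]
width: -0.0
```

Request:
{"op": "servo_tool", "data": {
  "deltas": [
    [-2.3,0,0,0,0,0,-1],
    [0,0,2.5,0,0,0,-1],
    [0,0,2.5,0,0,0,-1],
    [0,0,2.4,0,0,0,-1],
    [1.4,0,0,0,0,0,-1],
    [0.6,0,0,0,0,0,-1],
    [0.1,0,0,0,0,0,-1],
    [0.1,0,0,0,0,0,-1],
    [0.1,0,0,0,0,0,-1],
    [0,0,0,0,0,0,-1]
  ]
}}

```text
t: 15.8
tool_pos: [0.5158, -0.0154, 0.0492]
orientation: [1.019, 1.319, -1.02]
ft_force: [-3.3, -5.2, 8.1]
width: 0.004
```

Both near corners are down about 2 mm. Next is the far-right corner, with the tool leaned back 0.7 rad to keep the gripper clear of the microscope.

Run:
```python
from h import *
p,r,o=cur();q=tool(YAW,0.7,-1)
print(o["t"],p,(r.inv()*q).as_rotvec())
a=W(.05,-.037,.085);b=W(.077,-.037,.085)
p1=p+[0,0,.04]
print("tilt+move rows (after lift 4cm)")
for x in rows(p1,r,a,q,6,-1):print(*x)
print("fwd",q.inv().apply(b-a)*100,"down1cm",q.inv().apply([0,0,-1]))
```

```text
15.8 [ 0.5158 -0.0154  0.0492] [-0.001   0.0009  0.7009]
tilt+move rows (after lift 4cm)
0.07 1.96 0.02 -0.0 0.0 0.117 -1
0.3 1.94 0.02 -0.0 0.0 0.117 -1
0.52 1.89 0.02 -0.0 0.0 0.117 -1
0.74 1.81 0.02 -0.0 0.0 0.117 -1
0.94 1.72 0.02 -0.0 0.0 0.117 -1
1.14 1.59 0.03 -0.0 0.0 0.117 -1
fwd [1.7394 2.0651 0.    ] down1cm [ 0.7648 -0.6442 -0.    ]
```

Request:
{"op": "servo_tool", "data": {
  "deltas": [
    [-2,0,0,0,0,0,-1],
    [-2,0,0,0,0,0,-1],
    [0.07,1.96,0.02,0,0,0.117,-1],
    [0.3,1.94,0.02,0,0,0.117,-1],
    [0.52,1.89,0.02,0,0,0.117,-1],
    [0.74,1.81,0.02,0,0,0.117,-1],
    [0.94,1.72,0.02,0,0,0.117,-1],
    [1.14,1.59,0.02,0,0,0.117,-1],
    [0,0,0,0,0,0,-1],
    [0,0,0,0,0,0,-1]
  ]
}}

```text
t: 16.8
tool_pos: [0.5856, -0.0037, 0.0691]
orientation: [1.237, 1.009, -0.676]
ft_force: [0.4, 0.1, -0.3]
width: 0.003
```

Run:
```python
from h import *
p,r,o=cur();q=tool(YAW,0.7,-1)
print(o["t"],p,(r.inv()*q).as_rotvec(),o["joint_positions"])
b=W(.077,-.037,.07)
print(r.inv().apply(b-p)*100)
save("side","s8");save("scene","sc8")
cv2.imwrite("pics/c8.png",np.hstack([cv2.resize(cv2.imread('pics/s8.png')[130:330,200:420],(440,400)),cv2.resize(cv2.imread('pics/sc8.png')[180:340,216:360],(360,400))]))
```

```text
16.8 [ 0.5856 -0.0037  0.0691] [0.0059 0.0135 0.2436] [ 0.5186  0.3192 -0.6462  2.2557  0.6053  0.2076 -1.9407]
[ 3.1754  6.6786 -0.505 ]
```

View pics/c8.png

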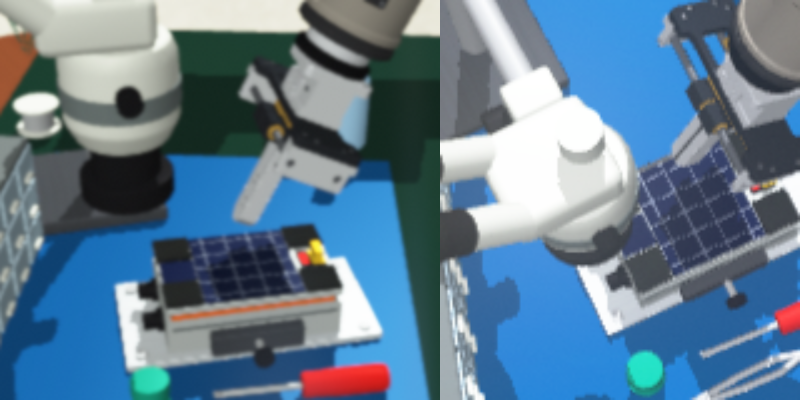

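The tilt only reached about 0.46 rad because joint 6 is near its limit this close in. It is still clear of everything, so I move outward first and then tilt further.

Run:
```python
from h import *
p,r,o=cur();q=tool(YAW,0.7,-1)
a=W(.045,-.037,.088);b=W(.068,-.037,.088)
print(r.inv().apply(a-p)*100)
for x in rows(a,r,b,q,3,-1):print(*x)
```

```text
[ 0.1744  4.5462 -0.4906]
0.34 0.69 -0.0 0.002 0.005 0.081 -1
0.39 0.66 -0.0 0.002 0.005 0.081 -1
0.44 0.62 -0.0 0.002 0.005 0.081 -1
```

Request:
{"op": "servo_tool", "data": {
  "deltas": [
    [0,1.5,-0.2,0,0,0,-1],
    [0.1,1.5,-0.2,0,0,0,-1],
    [0.1,1.5,-0.1,0,0,0,-1],
    [0.34,0.69,0,0.002,0.005,0.081,-1],
    [0.39,0.66,0,0.002,0.005,0.081,-1],
    [0.44,0.62,0,0.002,0.005,0.081,-1],
    [0,0,0,0,0,0,-1],
    [0,0,0,0,0,0,-1]
  ]
}}

```text
t: 17.7
tool_pos: [0.6113, 0.0156, 0.0548]
orientation: [1.251, 1.006, -0.621]
ft_force: [-1.2, -0.0, 0.4]
width: 0.005
```

Run:
```python
from h import *
p,r,o=cur();q=tool(YAW,0.7,-1)
print(o["t"],p,(r.inv()*q).as_rotvec(),o["joint_positions"],o["ft_force"])
b=W(.077,-.037,.07);print(r.inv().apply(b-p)*100, r.inv().apply([0,0,-1]))
```

```text
17.7 [0.6113 0.0156 0.0548] [ 0.0196 -0.0136  0.2039] [ 0.7455  0.4836 -0.9552  2.2253  1.2122  0.3005 -2.4667] [-1.2062 -0.0293  0.4493]
[0.7539 4.5871 0.8331] [ 0.8795 -0.476   0.0002]
```

The arm sank to z 0.055 while chasing an unreachable tilt, so I lift away from the panel before anything else.

Request:
{"op": "servo_tool", "data": {
  "deltas": [
    [-0.9,0.5,0,0,0,0,-1],
    [-0.9,0.5,0,0,0,0,-1]
  ]
}}

```text
t: 17.9
tool_pos: [0.6115, 0.0166, 0.0762]
orientation: [1.248, 1.006, -0.62]
ft_force: [-0.4, 0.7, -0.1]
width: 0.005
```

Request:
{"op": "servo_tool", "data": {
  "deltas": [
    [0,0,0,0,0,0,-1]
  ]
}}

```text
t: 18.0
tool_pos: [0.6123, 0.0163, 0.0771]
orientation: [1.248, 1.004, -0.619]
ft_force: [0.9, -0.6, -0.7]
width: 0.005
```

Run:
```python
from h import *
p,r,o=cur();q=tool(YAW,0.5,-1)
print(o["t"],p,(r.inv()*q).as_rotvec(),o["joint_positions"],o["dq"],o["ft_force"])
c,s=np.cos(YAW),np.sin(YAW);d=p[:2]-T;print("lid xy",c*d[0]+s*d[1],-s*d[0]+c*d[1])
```

```text
18.0 [0.6123 0.0163 0.0771] [ 0.0243 -0.0095  0.0019] [ 0.8122  0.4643 -1.0357  2.2105  1.0895  0.3371 -2.3462] [-0.0161  0.0165  0.027   0.0214  0.0977 -0.0133 -0.0898] [ 0.8532 -0.5541 -0.7266]
lid xy 0.03402999019957484 -0.02922216464272282
```

Run:
```python
from h import *
p,r,o=cur();q=tool(YAW,0.5,-1);b=W(.0695,-.038,.070)
for x in rows(p,r,b,q,5,-1):print(*x)
```

```text
0.46 0.55 0.19 0.005 -0.002 0.0 -1
0.46 0.55 0.19 0.005 -0.002 0.0 -1
0.46 0.55 0.19 0.005 -0.002 0.0 -1
0.46 0.55 0.18 0.005 -0.002 0.0 -1
0.46 0.55 0.18 0.005 -0.002 0.0 -1
```

Request:
{"op": "servo_tool", "data": {
  "deltas": [
    [0.46,0.55,0.19,0.005,-0.002,0,-1],
    [0.46,0.55,0.19,0.005,-0.002,0,-1],
    [0.46,0.55,0.19,0.005,-0.002,0,-1],
    [0.46,0.55,0.19,0.005,-0.002,0,-1],
    [0.46,0.55,0.19,0.005,-0.002,0,-1],
    [0,0,0,0,0,0,-1]
  ]
}}

```text
t: 18.6
tool_pos: [0.648, 0.0166, 0.0678]
orientation: [1.266, 0.993, -0.639]
ft_force: [-0.0, 0.7, 0.3]
width: 0.006
```

```bash
cat >> h.py <<'E'
def rep(tilt,tgt=None):
    p,r,o=cur();q=tool(YAW,tilt,-1);c,s=np.cos(YAW),np.sin(YAW);d=p[:2]-T
    print(round(o["t"],2),p,"roterr",(r.inv()*q).as_rotvec(),"q",o["joint_positions"],"F",o["ft_force"],"lid xy",c*d[0]+s*d[1],-s*d[0]+c*d[1])
    if tgt is not None: print("delta cm",r.inv().apply(W(*tgt)-p)*100)
    print("down 1mm",r.inv().apply([0,0,-.1]))
E
python3 - <<'E'
from h import *
rep(.5,(.0695,-.038,.06))
save("side","s9");save("wrist","w9")
cv2.imwrite("pics/c9.png",np.hstack([cv2.resize(cv2.imread('pics/s9.png')[150:310,220:396],(440,400)),cv2.resize(cv2.imread('pics/w9.png')[40:440,140:500],(360,400))]))
E
```

```text
18.6 [0.648  0.0166 0.0678] roterr [-0.0009 -0.0012  0.0035] q [ 0.7429  0.5227 -0.9847  2.1439  1.1361  0.3713 -2.3974] F [-0.0328  0.7391  0.2648] lid xy 0.06861893864629166 -0.03803727154762093
delta cm [ 0.7304 -0.2955 -0.0025]
down 1mm [ 0.0879 -0.0476  0.0002]
```

View pics/c9.png

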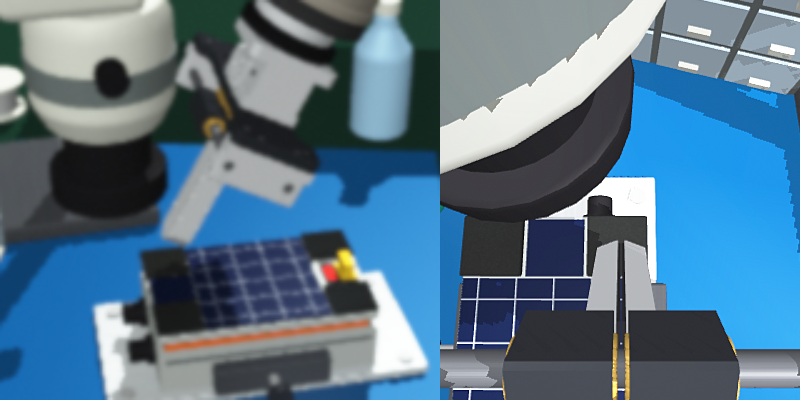

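Tips are over the far-right bumper (wrist crop px 622,250) and the gripper is clear of the ring light. Descending.

Request:
{"op": "servo_tool", "data": {
  "deltas": [
    [0.18,-0.1,0,0,0,0,-1],
    [0.18,-0.1,0,0,0,0,-1],
    [0.18,-0.1,0,0,0,0,-1],
    [0.09,-0.05,0,0,0,0,-1],
    [0,0,0,0,0,0,-1]
  ]
}}

```text
t: 19.2
tool_pos: [0.647, 0.0162, 0.0607]
orientation: [1.265, 0.993, -0.639]
ft_force: [-0.3, 0.4, 0.5]
width: 0.007
```

Request:
{"op": "servo_tool", "data": {
  "deltas": [
    [0.09,-0.05,0,0,0,0,-1],
    [0,0,0,0,0,0,-1]
  ]
}}

```text
t: 19.4
tool_pos: [0.6471, 0.0162, 0.0599]
orientation: [1.265, 0.992, -0.639]
ft_force: [-0.9, 0.2, 0.3]
width: 0.002
```

Request:
{"op": "servo_tool", "data": {
  "deltas": [
    [0.09,-0.05,0,0,0,0,-1],
    [0,0,0,0,0,0,-1]
  ]
}}

```text
t: 19.6
tool_pos: [0.647, 0.0162, 0.0587]
orientation: [1.265, 0.992, -0.64]
ft_force: [0.2, 0.4, -0.5]
width: 0.006
```

Request:
{"op": "servo_tool", "data": {
  "deltas": [
    [0.09,-0.05,0,0,0,0,-1],
    [0,0,0,0,0,0,-1]
  ]
}}

```text
t: 19.8
tool_pos: [0.647, 0.0162, 0.0577]
orientation: [1.265, 0.993, -0.639]
ft_force: [0.1, -0.1, 0.1]
width: 0.009
```

Request:
{"op": "servo_tool", "data": {
  "deltas": [
    [0.1,0.18,0,0,0,0,-1],
    [0.09,-0.05,0,0,0,0,-1],
    [0,0,0,0,0,0,-1]
  ]
}}

```text
t: 20.1
tool_pos: [0.649, 0.0167, 0.0566]
orientation: [1.265, 0.993, -0.639]
ft_force: [-0.4, -1.0, 0.4]
width: 0.006
```

Request:
{"op": "servo_tool", "data": {
  "deltas": [
    [0.09,-0.05,0,0,0,0,-1],
    [0,0,0,0,0,0,-1]
  ]
}}

```text
t: 20.3
tool_pos: [0.6491, 0.0168, 0.0558]
orientation: [1.265, 0.992, -0.639]
ft_force: [-0.7, -0.1, 3.6]
width: 0.001
```

Request:
{"op": "servo_tool", "data": {
  "deltas": [
    [0.09,-0.05,0,0,0,0,-1],
    [0,0,0,0,0,0,-1]
  ]
}}

```text
t: 20.5
tool_pos: [0.6493, 0.0168, 0.0551]
orientation: [1.265, 0.992, -0.639]
ft_force: [-2.9, -0.4, 9.3]
width: 0.005
```

Request:
{"op": "servo_tool", "data": {
  "deltas": [
    [0.05,-0.02,0,0,0,0,-1],
    [0.05,-0.02,0,0,0,0,-1],
    [0.05,-0.02,0,0,0,0,-1],
    [0,0,0,0,0,0,-1]
  ]
}}

```text
t: 20.9
tool_pos: [0.6495, 0.0167, 0.0536]
orientation: [1.265, 0.992, -0.639]
ft_force: [-7.5, -2.2, 12.0]
width: 0.004
```

Request:
{"op": "servo_tool", "data": {
  "deltas": [
    [-0.88,0.48,0,0,0,0,-1],
    [-0.88,0.48,0,0,0,0,-1],
    [0,0,-2.5,0,0,0,-1],
    [0,0,-2.5,0,0,0,-1],
    [0,0,-2.5,0,0,0,-1],
    [0.6,-0.33,0,0,0,0,-1],
    [0.6,-0.33,0,0,0,0,-1],
    [0,0,0,0,0,0,-1]
  ]
}}

```text
t: 21.7
tool_pos: [0.6297, 0.0895, 0.0588]
orientation: [1.264, 0.993, -0.64]
ft_force: [-0.9, -0.2, -1.0]
width: 0.007
```

```bash
python3 -c "
from h import *
rep(.5,(.0705,.038,.057))"
```

```text
21.7 [0.6297 0.0895 0.0588] roterr [ 0.0003 -0.0008  0.0046] q [ 0.5195  0.477  -0.8931  2.1874  1.2717  0.364  -2.6931] F [-0.9399 -0.2439 -1.0057] lid xy 0.06932244567727813 0.037146268775893776
delta cm [ 0.2164  0.017  -0.0852]
down 1mm [ 0.088  -0.0475  0.0001]
```

Request:
{"op": "servo_tool", "data": {
  "deltas": [
    [0.09,-0.05,0,0,0,0,-1],
    [0.09,-0.05,0,0,0,0,-1],
    [0,0,0,0,0,0,-1]
  ]
}}

```text
t: 22.0
tool_pos: [0.6302, 0.0891, 0.0575]
orientation: [1.265, 0.992, -0.64]
ft_force: [-0.3, 0.0, 0.0]
width: 0.006
```

Request:
{"op": "servo_tool", "data": {
  "deltas": [
    [0.09,-0.05,0,0,0,0,-1],
    [0,0,0,0,0,0,-1]
  ]
}}

```text
t: 22.2
tool_pos: [0.6302, 0.0891, 0.0564]
orientation: [1.265, 0.992, -0.64]
ft_force: [-0.0, -0.4, -0.6]
width: 0.003
```

Request:
{"op": "servo_tool", "data": {
  "deltas": [
    [0.09,-0.05,0,0,0,0,-1],
    [0,0,0,0,0,0,-1]
  ]
}}

```text
t: 22.4
tool_pos: [0.6302, 0.0893, 0.0554]
orientation: [1.265, 0.992, -0.639]
ft_force: [0.4, -0.7, 1.0]
width: 0.004
```

```bash
python3 -c "
from h import *
rep(.5,(.0705,.038,.057))"
```

```text
22.4 [0.6302 0.0893 0.0554] roterr [-0.0003 -0.0005  0.0035] q [ 0.4833  0.4686 -0.8474  2.1906  1.2794  0.3408 -2.708 ] F [ 0.4358 -0.6964  1.041 ] lid xy 0.06981135311369412 0.03678131855506046
delta cm [-0.106   0.1357 -0.122 ]
down 1mm [ 0.0879 -0.0476  0.0001]
```

Request:
{"op": "servo_tool", "data": {
  "deltas": [
    [-0.18,0.1,0,0,0,0,-1],
    [0,0,0,-0.088,0.048,0,-1],
    [0.18,-0.1,0,0,0,0,-1],
    [0,0,0,0,0,0,-1]
  ]
}}

```text
t: 22.8
tool_pos: [0.6304, 0.0884, 0.0552]
orientation: [1.213, 1.046, -0.567]
ft_force: [0.7, -1.2, 2.0]
width: 0.006
```

```bash
python3 -c "
from h import *
rep(.5,(.0705,.038,.054))"
```

```text
22.8 [0.6304 0.0884 0.0552] roterr [ 0.0799 -0.0465  0.0039] q [ 0.5575  0.4929 -0.8945  2.1802  1.199   0.3161 -2.5043] F [ 0.7453 -1.2106  2.0236] lid xy 0.06975553823740971 0.0359473262436091
delta cm [ 0.1519  0.0236 -0.1972]
down 1mm [ 0.0879 -0.0476  0.0003]
```

Joint 7 is relieved (-2.50). Now I press the far-left corner.

Request:
{"op": "servo_tool", "data": {
  "deltas": [
    [0.09,-0.05,0,0,0,0,-1],
    [0,0,0,0,0,0,-1]
  ]
}}

```text
t: 23.0
tool_pos: [0.6304, 0.0888, 0.0546]
orientation: [1.21, 1.046, -0.566]
ft_force: [-1.7, -6.3, 8.0]
width: 0.004
```

Request:
{"op": "servo_tool", "data": {
  "deltas": [
    [0.09,-0.05,0,0,0,0,-1],
    [0,0,0,0,0,0,-1]
  ]
}}

```text
t: 23.2
tool_pos: [0.6305, 0.0889, 0.0538]
orientation: [1.21, 1.046, -0.566]
ft_force: [-3.4, -6.0, 11.1]
width: 0.005
```

Request:
{"op": "servo_tool", "data": {
  "deltas": [
    [0.05,-0.02,0,0,0,0,-1],
    [0.05,-0.02,0,0,0,0,-1],
    [0,0,0,0,0,0,-1]
  ]
}}

```text
t: 23.5
tool_pos: [0.6306, 0.089, 0.0528]
orientation: [1.21, 1.046, -0.565]
ft_force: [-5.8, -6.2, 12.7]
width: 0.007
```

Request:
{"op": "servo_tool", "data": {
  "deltas": [
    [0.05,-0.02,0,0,0,0,-1],
    [0.05,-0.02,0,0,0,0,-1],
    [0,0,0,0,0,0,-1]
  ]
}}

```text
t: 23.8
tool_pos: [0.6306, 0.0891, 0.0516]
orientation: [1.21, 1.046, -0.565]
ft_force: [-4.7, -6.1, 12.9]
width: 0.006
```

Run:
```python
from h import *
p,r,o=cur();q=R.from_euler('z',.1)*tool(YAW,.5,-1)
print((r.inv()*q).as_rotvec())
a=p+[0,0,.018];b=W(.0705,-.038,.0718)
print(r.inv().apply(a-p)*100,r.inv().apply(b-a)*100,r.inv().apply([0,0,-1.]))
```

```text
[-0.0043  0.002   0.0034]
[-1.5826  0.8576 -0.0005] [-0.5126 -0.4866  7.4204] [ 0.8792 -0.4765  0.0003]
```

Request:
{"op": "servo_tool", "data": {
  "deltas": [
    [-0.79,0.43,0,0,0,0,-1],
    [-0.79,0.43,0,0,0,0,-1],
    [-0.17,-0.16,2.47,0,0,0,-1],
    [-0.17,-0.16,2.47,0,0,0,-1],
    [-0.17,-0.16,2.47,0,0,0,-1],
    [0.6,-0.33,0,0,0,0,-1],
    [0.6,-0.33,0,0,0,0,-1],
    [0.2,-0.11,0,0,0,0,-1],
    [0,0,0,0,0,0,-1]
  ]
}}

```text
t: 24.7
tool_pos: [0.6492, 0.0192, 0.0549]
orientation: [1.207, 1.05, -0.562]
ft_force: [0.2, 0.4, 0.1]
width: 0.007
```

```bash
python3 -c "
from h import *
rep(.5,(.0705,-.038,.054))"
```

```text
24.7 [0.6492 0.0192 0.0549] roterr [ 0.0877 -0.049   0.0044] q [ 0.7483  0.5538 -0.9615  2.134   1.0716  0.3299 -2.2127] F [0.2278 0.4057 0.1056] lid xy 0.07045520562918967 -0.035786409186377106
delta cm [ 0.0739 -0.0601  0.2208]
down 1mm [ 0.088  -0.0476  0.0001]
```

Request:
{"op": "servo_tool", "data": {
  "deltas": [
    [0.09,-0.05,0.1,0,0,0,-1],
    [0.09,-0.05,0.1,0,0,0,-1],
    [0.05,-0.02,0,0,0,0,-1],
    [0,0,0,0,0,0,-1]
  ]
}}

```text
t: 25.1
tool_pos: [0.6507, 0.0164, 0.0531]
orientation: [1.209, 1.048, -0.562]
ft_force: [-2.6, 2.9, 5.8]
width: 0.006
```

Request:
{"op": "servo_tool", "data": {
  "deltas": [
    [0.05,-0.02,0,0,0,0,-1],
    [0.05,-0.02,0,0,0,0,-1],
    [0.05,-0.02,0,0,0,0,-1],
    [0,0,0,0,0,0,-1]
  ]
}}

```text
t: 25.5
tool_pos: [0.6509, 0.0163, 0.0517]
orientation: [1.209, 1.048, -0.562]
ft_force: [-6.6, 0.7, 11.5]
width: 0.006
```

Request:
{"op": "servo_tool", "data": {
  "deltas": [
    [0.05,-0.02,0,0,0,0,-1],
    [0.05,-0.02,0,0,0,0,-1],
    [0,0,0,0,0,0,-1]
  ]
}}

```text
t: 25.8
tool_pos: [0.651, 0.0162, 0.0506]
orientation: [1.209, 1.048, -0.562]
ft_force: [-6.4, 0.3, 12.0]
width: 0.002
```

Run:
```python
from h import *
p,r,o=cur();q=tool(YAW,0,-1);print(p,o["ft_force"])
a=p+[0,0,.028];b=W(-.067,-.037,.068)
print(r.inv().apply(a-p)*100)
for x in rows(a,r,b,q,8,-1):print(*x)
```

```text
[0.651  0.0162 0.0506] [-6.403   0.3494 12.    ]
[-2.461   1.3354 -0.0023]
-0.7 -1.57 -0.2 0.012 -0.003 -0.062 -1
-0.6 -1.62 -0.18 0.012 -0.003 -0.062 -1
-0.5 -1.65 -0.15 0.012 -0.003 -0.062 -1
-0.4 -1.68 -0.13 0.012 -0.003 -0.062 -1
-0.3 -1.71 -0.11 0.012 -0.003 -0.062 -1
-0.19 -1.72 -0.09 0.012 -0.003 -0.062 -1
-0.08 -1.73 -0.07 0.012 -0.003 -0.062 -1
0.02 -1.73 -0.05 0.012 -0.003 -0.062 -1
```

Request:
{"op": "servo_tool", "data": {
  "deltas": [
    [-1.23,0.67,0,0,0,0,-1],
    [-1.23,0.67,0,0,0,0,-1],
    [-0.7,-1.57,-0.2,0.012,-0.003,-0.062,-1],
    [-0.6,-1.62,-0.18,0.012,-0.003,-0.062,-1],
    [-0.5,-1.65,-0.15,0.012,-0.003,-0.062,-1],
    [-0.4,-1.68,-0.13,0.012,-0.003,-0.062,-1],
    [-0.3,-1.71,-0.11,0.012,-0.003,-0.062,-1],
    [-0.19,-1.72,-0.09,0.012,-0.003,-0.062,-1],
    [-0.08,-1.73,-0.07,0.012,-0.003,-0.062,-1],
    [0.02,-1.73,-0.05,0.012,-0.003,-0.062,-1]
  ]
}}

```text
t: 26.8
tool_pos: [0.5159, -0.0175, 0.0677]
orientation: [1.018, 1.322, -1.02]
ft_force: [0.7, -0.3, 0.6]
width: 0.004
```

```bash
python3 -c "
from h import *
rep(0,(-.067,-.037,.049))"
```

```text
26.8 [ 0.5159 -0.0175  0.0677] roterr [-0.0002 -0.0009  0.0026] q [ 0.7982  0.5727 -1.1255  2.0182  0.6378  0.9614 -1.9737] F [ 0.7041 -0.3112  0.5975] lid xy -0.06777256738325778 -0.037529083732962064
delta cm [ 1.8696  0.082  -0.0512]
down 1mm [0.1    0.0003 0.0001]
```

Request:
{"op": "servo_tool", "data": {
  "deltas": [
    [0.9,0.08,0,0,0,0,-1],
    [0.7,0,0,0,0,0,-1],
    [0.15,0,0,0,0,0,-1],
    [0.1,0,0,0,0,0,-1],
    [0,0,0,0,0,0,-1]
  ]
}}

```text
t: 27.3
tool_pos: [0.5174, -0.0169, 0.0489]
orientation: [1.019, 1.321, -1.017]
ft_force: [1.5, 0.1, 1.1]
width: 0.005
```

Request:
{"op": "servo_tool", "data": {
  "deltas": [
    [0.1,0,0,0,0,0,-1],
    [0.05,0,0,0,0,0,-1],
    [0.05,0,0,0,0,0,-1],
    [0,0,0,0,0,0,-1]
  ]
}}

```text
t: 27.7
tool_pos: [0.5174, -0.0169, 0.0471]
orientation: [1.019, 1.321, -1.018]
ft_force: [0.6, -0.6, 0.4]
width: 0.007
```

Request:
{"op": "servo_tool", "data": {
  "deltas": [
    [0.05,0,0,0,0,0,-1],
    [0.05,0,0,0,0,0,-1],
    [0,0,0,0,0,0,-1]
  ]
}}

```text
t: 28.0
tool_pos: [0.5173, -0.0169, 0.046]
orientation: [1.019, 1.321, -1.018]
ft_force: [-0.7, -0.3, 0.2]
width: 0.005
```

Request:
{"op": "servo_tool", "data": {
  "deltas": [
    [0.05,0,0,0,0,0,-1],
    [0.05,0,0,0,0,0,-1],
    [0,0,0,0,0,0,-1]
  ]
}}

```text
t: 28.3
tool_pos: [0.5174, -0.0169, 0.0454]
orientation: [1.019, 1.321, -1.018]
ft_force: [-2.6, -0.8, 9.5]
width: 0.002
```

Request:
{"op": "servo_tool", "data": {
  "deltas": [
    [0.05,0,0,0,0,0,-1],
    [0.05,0,0,0,0,0,-1],
    [0,0,0,0,0,0,-1]
  ]
}}

```text
t: 28.6
tool_pos: [0.5174, -0.017, 0.0444]
orientation: [1.018, 1.32, -1.018]
ft_force: [-2.8, -1.8, 10.9]
width: 0.003
```

Request:
{"op": "servo_tool", "data": {
  "deltas": [
    [-2.4,0,0,0,0,0,-1],
    [0,0,-2.5,0,0,0,-1],
    [0,0,-2.5,0,0,0,-1],
    [0,0,-2.4,0,0,0,-1],
    [1.2,0,0,0,0,0,-1],
    [0.6,0,0,0,0,0,-1],
    [0.1,0,0,0,0,0,-1],
    [0.1,0,0,0,0,0,-1],
    [0.1,0,0,0,0,0,-1],
    [0,0,0,0,0,0,-1]
  ]
}}

```text
t: 29.6
tool_pos: [0.4987, 0.0543, 0.0471]
orientation: [1.019, 1.321, -1.018]
ft_force: [1.3, 0.0, -0.2]
width: 0.005
```

Request:
{"op": "servo_tool", "data": {
  "deltas": [
    [0.05,0,0,0,0,0,-1],
    [0.05,0,0,0,0,0,-1],
    [0,0,0,0,0,0,-1]
  ]
}}

```text
t: 29.9
tool_pos: [0.4987, 0.0545, 0.0464]
orientation: [1.019, 1.32, -1.018]
ft_force: [-1.0, -0.7, 4.5]
width: 0.006
```

Request:
{"op": "servo_tool", "data": {
  "deltas": [
    [0.05,0,0,0,0,0,-1],
    [0.05,0,0,0,0,0,-1],
    [0,0,0,0,0,0,-1]
  ]
}}

```text
t: 30.2
tool_pos: [0.4987, 0.0547, 0.0456]
orientation: [1.019, 1.32, -1.018]
ft_force: [-2.9, -1.3, 10.1]
width: 0.006
```

```bash
python3 -c "
from h import *
rep(0,(-.067,.037,.044))"
```

```text
30.2 [0.4987 0.0547 0.0456] roterr [ 0.0006 -0.0007 -0.0001] q [ 0.6408  0.5755 -1.097   2.0665  0.6625  0.9049 -2.1446] F [-2.9135 -1.3265 10.078 ] lid xy -0.06614550977487837 0.036606746160297576
delta cm [ 0.1605 -0.0854 -0.0393]
down 1mm [ 0.1    -0.      0.0001]
```

Request:
{"op": "servo_tool", "data": {
  "deltas": [
    [0.05,0,0,0,0,0,-1],
    [0.05,0,0,0,0,0,-1],
    [0,0,0,0,0,0,-1]
  ]
}}

```text
t: 30.5
tool_pos: [0.4987, 0.0548, 0.0446]
orientation: [1.019, 1.32, -1.018]
ft_force: [-3.4, -1.5, 11.9]
width: 0.007
```

Request:
{"op": "servo_tool", "data": {
  "deltas": [
    [0.05,0,0,0,0,0,-1],
    [0.05,0,0,0,0,0,-1],
    [0,0,0,0,0,0,-1]
  ]
}}

```text
t: 30.8
tool_pos: [0.4987, 0.0549, 0.0436]
orientation: [1.019, 1.321, -1.018]
ft_force: [-4.2, -0.5, 12.6]
width: 0.004
```

Request:
{"op": "servo_tool", "data": {
  "deltas": [
    [-2.4,0,0,0,0,0,-1],
    [0,0,2.5,0,0,0,-1],
    [0,0,2.5,0,0,0,-1],
    [0,0,2.4,0,0,0,-1],
    [1.4,0,0,0,0,0,-1],
    [0.6,0,0,0,0,0,-1],
    [0.1,0,0,0,0,0,-1],
    [0.1,0,0,0,0,0,-1],
    [0.1,0,0,0,0,0,-1],
    [0,0,0,0,0,0,-1]
  ]
}}

```text
t: 31.8
tool_pos: [0.5174, -0.0165, 0.0442]
orientation: [1.018, 1.321, -1.017]
ft_force: [-0.1, -0.3, -0.2]
width: 0.008
```

Request:
{"op": "servo_tool", "data": {
  "deltas": [
    [0.05,0,0,0,0,0,-1],
    [0.05,0,0,0,0,0,-1],
    [0,0,0,0,0,0,-1]
  ]
}}

```text
t: 32.1
tool_pos: [0.5175, -0.0166, 0.0436]
orientation: [1.019, 1.32, -1.017]
ft_force: [-3.5, -0.4, 10.2]
width: 0.0
```

Request:
{"op": "servo_tool", "data": {
  "deltas": [
    [0.05,0,0,0,0,0,-1],
    [0.05,0,0,0,0,0,-1],
    [0,0,0,0,0,0,-1]
  ]
}}

```text
t: 32.4
tool_pos: [0.5176, -0.0168, 0.0426]
orientation: [1.019, 1.32, -1.018]
ft_force: [-3.8, -0.9, 11.3]
width: 0.005
```

Request:
{"op": "servo_tool", "data": {
  "deltas": [
    [0.05,0,0,0,0,0,-1],
    [0,0,0,0,0,0,-1]
  ]
}}

```text
t: 32.6
tool_pos: [0.5176, -0.0169, 0.0422]
orientation: [1.019, 1.32, -1.018]
ft_force: [-3.0, -0.1, 11.3]
width: 0.001
```

Request:
{"op": "servo_tool", "data": {
  "deltas": [
    [0.05,0,0,0,0,0,-1],
    [0,0,0,0,0,0,-1]
  ]
}}

```text
t: 32.8
tool_pos: [0.5176, -0.0169, 0.0417]
orientation: [1.019, 1.32, -1.018]
ft_force: [-3.3, -0.4, 11.6]
width: 0.005
```

Request:
{"op": "servo_tool", "data": {
  "deltas": [
    [-2.2,0,0,0,0,0,-1],
    [0,0,-2.5,0,0,0,-1],
    [0,0,-2.5,0,0,0,-1],
    [0,0,-2.4,0,0,0,-1],
    [1.2,0,0,0,0,0,-1],
    [0.6,0,0,0,0,0,-1],
    [0.1,0,0,0,0,0,-1],
    [0.1,0,0,0,0,0,-1],
    [0.1,0,0,0,0,0,-1],
    [0,0,0,0,0,0,-1]
  ]
}}

```text
t: 33.8
tool_pos: [0.4983, 0.0544, 0.0421]
orientation: [1.019, 1.322, -1.019]
ft_force: [-6.1, 2.1, 10.7]
width: 0.007
```

Request:
{"op": "servo_tool", "data": {
  "deltas": [
    [0.05,0,0,0,0,0,-1],
    [0.05,0,0,0,0,0,-1],
    [0,0,0,0,0,0,-1]
  ]
}}

```text
t: 34.1
tool_pos: [0.4982, 0.0546, 0.0413]
orientation: [1.019, 1.322, -1.019]
ft_force: [-7.4, 4.3, 12.6]
width: 0.004
```

Run:
```python
from h import *
p,r,o=cur();q=R.from_euler('z',.1)*tool(YAW,.5,-1)
a=p+[0,0,.036];b=W(.0705,.037,.074)
for x in rows(a,r,b,q,8,-1):print(*x)
```

```text
0.04 1.71 -0.0 -0.012 0.003 0.063 -1
0.15 1.71 0.02 -0.012 0.003 0.063 -1
0.25 1.7 0.04 -0.012 0.003 0.063 -1
0.36 1.68 0.06 -0.012 0.003 0.063 -1
0.46 1.65 0.08 -0.012 0.003 0.063 -1
0.56 1.62 0.1 -0.012 0.003 0.063 -1
0.66 1.58 0.12 -0.012 0.003 0.063 -1
0.76 1.53 0.15 -0.012 0.003 0.063 -1
```

Request:
{"op": "servo_tool", "data": {
  "deltas": [
    [-1.8,0,0,0,0,0,-1],
    [-1.8,0,0,0,0,0,-1],
    [0.04,1.71,0,-0.012,0.003,0.063,-1],
    [0.15,1.71,0.02,-0.012,0.003,0.063,-1],
    [0.25,1.7,0.04,-0.012,0.003,0.063,-1],
    [0.36,1.68,0.06,-0.012,0.003,0.063,-1],
    [0.46,1.65,0.08,-0.012,0.003,0.063,-1],
    [0.56,1.62,0.1,-0.012,0.003,0.063,-1],
    [0.66,1.58,0.12,-0.012,0.003,0.063,-1],
    [0.76,1.53,0.15,-0.012,0.003,0.063,-1]
  ]
}}

```text
t: 35.1
tool_pos: [0.6319, 0.0885, 0.074]
orientation: [1.214, 1.041, -0.556]
ft_force: [1.1, 0.4, -0.8]
width: 0.006
```

```bash
python3 -c "
from h import *
rep(.5,(.0705,.037,.054))"
```

```text
35.1 [0.6319 0.0885 0.074 ] roterr [ 0.0848 -0.0481 -0.006 ] q [ 0.5782  0.4577 -0.9099  2.1737  1.0857  0.3103 -2.3949] F [ 1.1385  0.4068 -0.7947] lid xy 0.07127944537566605 0.03559346625680898
delta cm [ 1.7225 -1.0277 -0.1451]
down 1mm [ 0.0875 -0.0485  0.0001]
```

Good. I descend on far-left, starting from the previous level of 0.0516.

Request:
{"op": "servo_tool", "data": {
  "deltas": [
    [0.79,-0.45,-0.07,0,0,0,-1],
    [0.7,-0.42,-0.07,0,0,0,-1],
    [0.26,-0.15,0,0,0,0,-1],
    [0.09,-0.05,0,0,0,0,-1],
    [0,0,0,0,0,0,-1]
  ]
}}

```text
t: 35.6
tool_pos: [0.6305, 0.0905, 0.053]
orientation: [1.212, 1.043, -0.557]
ft_force: [-0.5, -0.2, 0.5]
width: 0.003
```

Request:
{"op": "servo_tool", "data": {
  "deltas": [
    [0.09,-0.05,0,0,0,0,-1],
    [0,0,0,0,0,0,-1]
  ]
}}

```text
t: 35.8
tool_pos: [0.6305, 0.0906, 0.0521]
orientation: [1.212, 1.042, -0.557]
ft_force: [-0.5, -0.3, -0.6]
width: 0.005
```

Request:
{"op": "servo_tool", "data": {
  "deltas": [
    [0.09,-0.05,0,0,0,0,-1],
    [0,0,0,0,0,0,-1]
  ]
}}

```text
t: 36.0
tool_pos: [0.6303, 0.0907, 0.0509]
orientation: [1.212, 1.043, -0.557]
ft_force: [0.3, -0.1, -0.0]
width: 0.004
```

Request:
{"op": "servo_tool", "data": {
  "deltas": [
    [0.09,-0.05,0,0,0,0,-1],
    [0,0,0,0,0,0,-1]
  ]
}}

```text
t: 36.2
tool_pos: [0.6303, 0.0908, 0.0498]
orientation: [1.212, 1.043, -0.557]
ft_force: [0.5, 0.1, -1.0]
width: 0.002
```

Request:
{"op": "servo_tool", "data": {
  "deltas": [
    [0.09,-0.05,0,0,0,0,-1],
    [0,0,0,0,0,0,-1]
  ]
}}

```text
t: 36.4
tool_pos: [0.6303, 0.0908, 0.0487]
orientation: [1.212, 1.043, -0.557]
ft_force: [-0.4, -0.5, 0.6]
width: 0.002
```

Request:
{"op": "servo_tool", "data": {
  "deltas": [
    [0.05,-0.02,0,0,0,0,-1],
    [0.05,-0.02,0,0,0,0,-1],
    [0,0,0,0,0,0,-1]
  ]
}}

```text
t: 36.7
tool_pos: [0.6305, 0.0909, 0.0478]
orientation: [1.212, 1.043, -0.557]
ft_force: [-1.1, -0.7, 3.2]
width: 0.004
```

Request:
{"op": "servo_tool", "data": {
  "deltas": [
    [0.05,-0.02,0,0,0,0,-1],
    [0.05,-0.02,0,0,0,0,-1],
    [0,0,0,0,0,0,-1]
  ]
}}

```text
t: 37.0
tool_pos: [0.6307, 0.091, 0.0471]
orientation: [1.212, 1.042, -0.556]
ft_force: [-6.6, -1.3, 12.0]
width: 0.006
```

Request:
{"op": "servo_tool", "data": {
  "deltas": [
    [0.05,-0.02,0,0,0,0,-1],
    [0.05,-0.02,0,0,0,0,-1],
    [0,0,0,0,0,0,-1]
  ]
}}

```text
t: 37.3
tool_pos: [0.6309, 0.091, 0.0462]
orientation: [1.212, 1.042, -0.556]
ft_force: [-9.9, -2.8, 17.3]
width: 0.005
```

Run:
```python
from h import *
p,r,o=cur();print(p,o["ft_force"],o["joint_positions"])
a=p+[0,0,.018];b=W(.0705,-.038,a[2])
print(r.inv().apply(a-p)*100,r.inv().apply(b-a)*100)
```

```text
[0.6309 0.091  0.0462] [-9.8667 -2.8415 17.2823] [ 0.4736  0.4776 -0.7941  2.1934  1.2626  0.2593 -2.5778]
[-1.5753  0.8709  0.0001] [-0.3818 -0.6915  7.5902]
```

Request:
{"op": "servo_tool", "data": {
  "deltas": [
    [-0.79,0.43,0,0,0,0,-1],
    [-0.79,0.43,0,0,0,0,-1],
    [-0.13,-0.23,2.53,0,0,0,-1],
    [-0.13,-0.23,2.53,0,0,0,-1],
    [-0.13,-0.23,2.53,0,0,0,-1],
    [0.6,-0.33,0,0,0,0,-1],
    [0.6,-0.33,0,0,0,0,-1],
    [0.18,-0.1,0,0,0,0,-1],
    [0,0,0,0,0,0,-1]
  ]
}}

```text
t: 38.2
tool_pos: [0.6492, 0.0184, 0.0477]
orientation: [1.21, 1.044, -0.556]
ft_force: [1.3, 0.5, 0.2]
width: 0.005
```

Request:
{"op": "servo_tool", "data": {
  "deltas": [
    [0.09,-0.05,0,0,0,0,-1],
    [0,0,0,0,0,0,-1]
  ]
}}

```text
t: 38.4
tool_pos: [0.6495, 0.0181, 0.0471]
orientation: [1.211, 1.043, -0.555]
ft_force: [-0.4, 0.6, 1.4]
width: 0.005
```

Request:
{"op": "servo_tool", "data": {
  "deltas": [
    [0.09,-0.05,0,0,0,0,-1],
    [0,0,0,0,0,0,-1]
  ]
}}

```text
t: 38.6
tool_pos: [0.6498, 0.0182, 0.0465]
orientation: [1.212, 1.043, -0.555]
ft_force: [-6.3, 1.5, 11.4]
width: 0.004
```

```bash
python3 -c "
from h import *
rep(.5,(.0705,-.037,.046))"
```

```text
38.6 [0.6498 0.0182 0.0465] roterr [ 0.0872 -0.0489 -0.0056] q [ 0.6912  0.5378 -0.8801  2.1466  1.0942  0.271  -2.2432] F [-6.3404  1.4629 11.4006] lid xy 0.0707221802425676 -0.036921817631128395
delta cm [ 0.0337 -0.0448  0.0056]
down 1mm [ 0.0875 -0.0484  0.0001]
```

Request:
{"op": "servo_tool", "data": {
  "deltas": [
    [0.05,-0.02,0,0,0,0,-1],
    [0.05,-0.02,0,0,0,0,-1],
    [0,0,0,0,0,0,-1]
  ]
}}

```text
t: 38.9
tool_pos: [0.65, 0.0182, 0.0459]
orientation: [1.212, 1.042, -0.554]
ft_force: [-15.4, 0.8, 24.6]
width: 0.005
```

Request:
{"op": "servo_tool", "data": {
  "deltas": [
    [0.05,-0.03,0,0,0,0,-1],
    [0,0,0,0,0,0,-1]
  ]
}}

```text
t: 39.1
tool_pos: [0.65, 0.0182, 0.0456]
orientation: [1.211, 1.042, -0.554]
ft_force: [-19.2, -0.7, 31.4]
width: -0.0
```

Request:
{"op": "servo_tool", "data": {
  "deltas": [
    [0.05,-0.03,0,0,0,0,-1],
    [0,0,0,0,0,0,-1]
  ]
}}

```text
t: 39.3
tool_pos: [0.6501, 0.0183, 0.0454]
orientation: [1.211, 1.042, -0.554]
ft_force: [-23.1, -1.8, 39.8]
width: 0.005
```

Far right has hit the hard stop (home at tilted TCP about 0.046), and far left is at the same level. Now I finish the near corners.

Run:
```python
from h import *
p,r,o=cur();q=tool(YAW,0,-1)
a=p+[0,0,.032];b=W(-.067,-.037,.062)
print(r.inv().apply(a-p)*100)
for x in rows(a,r,b,q,8,-1):print(*x)
```

```text
[-2.7978  1.5532  0.0013]
-0.67 -1.59 -0.17 0.012 -0.003 -0.063 -1
-0.56 -1.64 -0.15 0.012 -0.003 -0.063 -1
-0.46 -1.67 -0.13 0.012 -0.003 -0.063 -1
-0.35 -1.7 -0.11 0.012 -0.003 -0.063 -1
-0.25 -1.72 -0.08 0.012 -0.003 -0.063 -1
-0.14 -1.73 -0.06 0.012 -0.003 -0.063 -1
-0.03 -1.74 -0.04 0.012 -0.003 -0.063 -1
0.08 -1.73 -0.02 0.012 -0.003 -0.063 -1
```

Request:
{"op": "servo_tool", "data": {
  "deltas": [
    [-1.4,0.78,0,0,0,0,-1],
    [-1.4,0.78,0,0,0,0,-1],
    [-0.67,-1.59,-0.17,0.012,-0.003,-0.063,-1],
    [-0.56,-1.64,-0.15,0.012,-0.003,-0.063,-1],
    [-0.46,-1.67,-0.13,0.012,-0.003,-0.063,-1],
    [-0.35,-1.7,-0.11,0.012,-0.003,-0.063,-1],
    [-0.25,-1.72,-0.08,0.012,-0.003,-0.063,-1],
    [-0.14,-1.73,-0.06,0.012,-0.003,-0.063,-1],
    [-0.03,-1.74,-0.04,0.012,-0.003,-0.063,-1],
    [0.08,-1.73,-0.02,0.012,-0.003,-0.063,-1]
  ]
}}

```text
t: 40.3
tool_pos: [0.5155, -0.0181, 0.0608]
orientation: [1.018, 1.322, -1.02]
ft_force: [-0.3, -0.5, -0.8]
width: 0.005
```

Request:
{"op": "servo_tool", "data": {
  "deltas": [
    [0,0,0,0,0,0,-1]
  ]
}}

```text
t: 40.4
tool_pos: [0.5158, -0.0178, 0.0605]
orientation: [1.018, 1.322, -1.019]
ft_force: [-0.3, -0.1, -0.8]
width: 0.007
```

```bash
python3 -c "
from h import *
rep(0,(-.067,-.037,.043))"
```

```text
40.4 [ 0.5158 -0.0178  0.0605] roterr [ 0.0007 -0.0014  0.0016] q [ 0.7809  0.5719 -1.0994  2.0246  0.6374  0.9412 -1.9709] F [-0.294  -0.1349 -0.792 ] lid xy -0.06795212502415814 -0.03778481992707069
delta cm [ 1.7511  0.098  -0.076 ]
down 1mm [0.1    0.0002 0.0001]
```

Request:
{"op": "servo_tool", "data": {
  "deltas": [
    [0.9,0.1,-0.08,0,0,0,-1],
    [0.6,0,0,0,0,0,-1],
    [0.15,0,0,0,0,0,-1],
    [0.1,0,0,0,0,0,-1],
    [0.05,0,0,0,0,0,-1],
    [0.05,0,0,0,0,0,-1],
    [0,0,0,0,0,0,-1]
  ]
}}

```text
t: 41.1
tool_pos: [0.5169, -0.0169, 0.0422]
orientation: [1.019, 1.321, -1.018]
ft_force: [0.5, 0.0, 0.7]
width: 0.006
```

Request:
{"op": "servo_tool", "data": {
  "deltas": [
    [0.05,0,0,0,0,0,-1],
    [0.05,0,0,0,0,0,-1],
    [0,0,0,0,0,0,-1]
  ]
}}

```text
t: 41.4
tool_pos: [0.5169, -0.0169, 0.0412]
orientation: [1.019, 1.321, -1.018]
ft_force: [0.2, -1.1, 1.3]
width: 0.003
```

Request:
{"op": "servo_tool", "data": {
  "deltas": [
    [0.05,0,0,0,0,0,-1],
    [0,0,0,0,0,0,-1]
  ]
}}

```text
t: 41.6
tool_pos: [0.517, -0.0169, 0.0411]
orientation: [1.019, 1.32, -1.018]
ft_force: [-4.2, -0.9, 12.5]
width: 0.003
```

Request:
{"op": "servo_tool", "data": {
  "deltas": [
    [0.05,0,0,0,0,0,-1],
    [0,0,0,0,0,0,-1]
  ]
}}

```text
t: 41.8
tool_pos: [0.517, -0.0169, 0.0409]
orientation: [1.018, 1.32, -1.018]
ft_force: [-6.7, -2.0, 20.9]
width: 0.005
```

Request:
{"op": "servo_tool", "data": {
  "deltas": [
    [0.05,0,0,0,0,0,-1],
    [0,0,0,0,0,0,-1]
  ]
}}

```text
t: 42.0
tool_pos: [0.517, -0.0169, 0.0407]
orientation: [1.018, 1.32, -1.018]
ft_force: [-9.0, -3.0, 30.2]
width: 0.001
```

Request:
{"op": "servo_tool", "data": {
  "deltas": [
    [0.03,0,0,0,0,0,-1],
    [0,0,0,0,0,0,-1]
  ]
}}

```text
t: 42.2
tool_pos: [0.5171, -0.017, 0.0407]
orientation: [1.018, 1.32, -1.018]
ft_force: [-10.9, -3.2, 35.5]
width: 0.006
```

Near right is home (TCP 0.041). Next, near left.

Request:
{"op": "servo_tool", "data": {
  "deltas": [
    [-2.2,0,0,0,0,0,-1],
    [0,0,-2.5,0,0,0,-1],
    [0,0,-2.5,0,0,0,-1],
    [0,0,-2.4,0,0,0,-1],
    [1.2,0,0,0,0,0,-1],
    [0.5,0,0,0,0,0,-1],
    [0.1,0,0,0,0,0,-1],
    [0.1,0,0,0,0,0,-1],
    [0.1,0,0,0,0,0,-1],
    [0,0,0,0,0,0,-1]
  ]
}}

```text
t: 43.2
tool_pos: [0.4982, 0.0543, 0.0414]
orientation: [1.019, 1.321, -1.018]
ft_force: [-0.4, -0.0, 0.3]
width: 0.003
```

Request:
{"op": "servo_tool", "data": {
  "deltas": [
    [0.05,0,0,0,0,0,-1],
    [0,0,0,0,0,0,-1]
  ]
}}

```text
t: 43.4
tool_pos: [0.4982, 0.0544, 0.0411]
orientation: [1.019, 1.32, -1.018]
ft_force: [-1.1, -0.9, 3.6]
width: 0.002
```

Request:
{"op": "servo_tool", "data": {
  "deltas": [
    [0.05,0,0,0,0,0,-1],
    [0,0,0,0,0,0,-1]
  ]
}}

```text
t: 43.6
tool_pos: [0.4983, 0.0545, 0.041]
orientation: [1.019, 1.32, -1.018]
ft_force: [-4.5, -2.9, 14.9]
width: 0.006
```

Request:
{"op": "servo_tool", "data": {
  "deltas": [
    [0.05,0,0,0,0,0,-1],
    [0,0,0,0,0,0,-1]
  ]
}}

```text
t: 43.8
tool_pos: [0.4984, 0.0545, 0.0409]
orientation: [1.018, 1.32, -1.018]
ft_force: [-7.3, -3.3, 24.4]
width: 0.003
```

Request:
{"op": "servo_tool", "data": {
  "deltas": [
    [0.05,0,0,0,0,0,-1],
    [0,0,0,0,0,0,-1]
  ]
}}

```text
t: 44.0
tool_pos: [0.4984, 0.0545, 0.0407]
orientation: [1.018, 1.319, -1.018]
ft_force: [-9.2, -4.2, 34.7]
width: 0.004
```

Run:
```python
from h import *
p,r,o=cur();q=R.from_euler('z',.1)*tool(YAW,.5,-1);print(p,o["ft_force"])
a=p+[0,0,.034];b=W(.0705,.037,.058)
for x in rows(a,r,b,q,8,-1):print(*x)
```

```text
[0.4984 0.0545 0.0407] [-9.1853 -4.204  34.6609]
0.21 1.71 -0.0 -0.012 0.003 0.062 -1
0.32 1.7 0.02 -0.012 0.003 0.062 -1
0.42 1.67 0.04 -0.012 0.003 0.062 -1
0.52 1.64 0.06 -0.012 0.003 0.062 -1
0.63 1.61 0.08 -0.012 0.003 0.062 -1
0.72 1.56 0.1 -0.012 0.003 0.062 -1
0.82 1.51 0.12 -0.012 0.003 0.062 -1
0.91 1.46 0.15 -0.012 0.003 0.062 -1
```

Request:
{"op": "servo_tool", "data": {
  "deltas": [
    [-1.7,0,0,0,0,0,-1],
    [-1.7,0,0,0,0,0,-1],
    [0.21,1.71,0,-0.012,0.003,0.062,-1],
    [0.32,1.7,0.02,-0.012,0.003,0.062,-1],
    [0.42,1.67,0.04,-0.012,0.003,0.062,-1],
    [0.52,1.64,0.06,-0.012,0.003,0.062,-1],
    [0.63,1.61,0.08,-0.012,0.003,0.062,-1],
    [0.72,1.56,0.1,-0.012,0.003,0.062,-1],
    [0.82,1.51,0.12,-0.012,0.003,0.062,-1],
    [0.91,1.46,0.15,-0.012,0.003,0.062,-1]
  ]
}}

```text
t: 45.0
tool_pos: [0.6308, 0.0898, 0.0565]
orientation: [1.21, 1.048, -0.561]
ft_force: [1.8, -1.1, -0.1]
width: 0.007
```

```bash
python3 -c "
from h import *
rep(.5,(.0705,.037,.048))"
```

```text
45.0 [0.6308 0.0898 0.0565] roterr [ 0.086  -0.0493  0.0017] q [ 0.5256  0.4755 -0.8534  2.1811  1.1627  0.2904 -2.472 ] F [ 1.8434 -1.0647 -0.0686] lid xy 0.07050250395569001 0.03716835926213624
delta cm [ 0.7425 -0.4063  0.0185]
down 1mm [ 0.0878 -0.0478  0.0002]
```

Request:
{"op": "servo_tool", "data": {
  "deltas": [
    [0.35,-0.19,0,0,0,0,-1],
    [0.35,-0.19,0,0,0,0,-1],
    [0.09,-0.05,0,0,0,0,-1],
    [0,0,0,0,0,0,-1]
  ]
}}

```text
t: 45.4
tool_pos: [0.6304, 0.0897, 0.0474]
orientation: [1.208, 1.049, -0.564]
ft_force: [-0.1, -1.0, 0.6]
width: 0.005
```

Request:
{"op": "servo_tool", "data": {
  "deltas": [
    [0.09,-0.05,0,0,0,0,-1],
    [0,0,0,0,0,0,-1]
  ]
}}

```text
t: 45.6
tool_pos: [0.6306, 0.0897, 0.0467]
orientation: [1.209, 1.048, -0.563]
ft_force: [-2.7, -0.1, 4.9]
width: 0.004
```

Request:
{"op": "servo_tool", "data": {
  "deltas": [
    [0.05,-0.02,0,0,0,0,-1],
    [0,0,0,0,0,0,-1]
  ]
}}

```text
t: 45.8
tool_pos: [0.6306, 0.0898, 0.0464]
orientation: [1.209, 1.048, -0.563]
ft_force: [-5.4, -1.3, 10.4]
width: 0.003
```

Request:
{"op": "servo_tool", "data": {
  "deltas": [
    [0.05,-0.03,0,0,0,0,-1],
    [0,0,0,0,0,0,-1]
  ]
}}

```text
t: 46.0
tool_pos: [0.6307, 0.0898, 0.0461]
orientation: [1.209, 1.047, -0.562]
ft_force: [-9.7, -1.6, 18.1]
width: 0.004
```

Request:
{"op": "servo_tool", "data": {
  "deltas": [
    [0.05,-0.03,0,0,0,0,-1],
    [0,0,0,0,0,0,-1]
  ]
}}

```text
t: 46.2
tool_pos: [0.6308, 0.0898, 0.0458]
orientation: [1.209, 1.047, -0.562]
ft_force: [-15.0, -3.6, 24.9]
width: 0.003
```

Request:
{"op": "servo_tool", "data": {
  "deltas": [
    [0.05,-0.03,0,0,0,0,-1],
    [0,0,0,0,0,0,-1]
  ]
}}

```text
t: 46.4
tool_pos: [0.6309, 0.0899, 0.0455]
orientation: [1.208, 1.047, -0.562]
ft_force: [-18.1, -6.1, 32.9]
width: 0.007
```

Run:
```python
from h import *
p,r,o=cur();q=tool(YAW,0,-1);print(p,o["ft_force"])
a=p+[0,0,.045];b=W(-.090,.0,.075)
print(r.inv().apply(a-p)*100)
for x in rows(a,r,b,q,8,-1):print(*x)
save("side","s10");look("side",NAMES+["lock_tab"]);save("scene","sc10");look("scene",["lock_tab"])
```

```text
[0.6309 0.0899 0.0455] [-18.1162  -6.0972  32.8742]
[-3.9531  2.1501  0.0002]
-0.81 -1.89 0.26 0.012 -0.003 -0.062 -1
-0.69 -1.93 0.29 0.012 -0.003 -0.062 -1
-0.56 -1.97 0.32 0.012 -0.003 -0.062 -1
-0.44 -1.99 0.34 0.012 -0.003 -0.062 -1
-0.31 -2.01 0.37 0.012 -0.003 -0.062 -1
-0.19 -2.02 0.39 0.012 -0.003 -0.062 -1
-0.06 -2.03 0.42 0.012 -0.003 -0.062 -1
0.07 -2.02 0.44 0.012 -0.003 -0.062 -1
side corner_near_left 0.69 [0.4945 0.0592 0.0587]
side corner_near_right 0.84 [ 0.5214 -0.0157  0.0582]
side corner_far_left 0.57 [0.6267 0.092  0.0583]
side corner_far_right 0.62 [0.6432 0.0213 0.0635]
```

All four corners gave a stiff stop (33–46 N), with contact levels equal in pairs. Now the lock: I come in behind the tab with the tool vertical.

Request:
{"op": "servo_tool", "data": {
  "deltas": [
    [-1.9,1.05,0,0,0,0,-1],
    [-1.9,1.05,0,0,0,0,-1],
    [-0.81,-1.89,0.26,0.012,-0.003,-0.062,-1],
    [-0.69,-1.93,0.29,0.012,-0.003,-0.062,-1],
    [-0.56,-1.97,0.32,0.012,-0.003,-0.062,-1],
    [-0.44,-1.99,0.34,0.012,-0.003,-0.062,-1],
    [-0.31,-2.01,0.37,0.012,-0.003,-0.062,-1],
    [-0.19,-2.02,0.39,0.012,-0.003,-0.062,-1],
    [-0.06,-2.03,0.42,0.012,-0.003,-0.062,-1],
    [0.07,-2.02,0.44,0.012,-0.003,-0.062,-1]
  ]
}}

```text
t: 47.8
tool_pos: [0.484, 0.0127, 0.0725]
orientation: [1.018, 1.323, -1.02]
ft_force: [-0.6, -0.3, -0.2]
width: 0.007
```

Request:
{"op": "servo_tool", "data": {
  "deltas": [
    [0,-0.8,0,0,0,0,-1],
    [0,0,0,0,0,0,-1]
  ]
}}

```text
t: 48.0
tool_pos: [0.4765, 0.011, 0.0721]
orientation: [1.019, 1.321, -1.017]
ft_force: [-0.4, 0.7, -0.1]
width: 0.007
```

Run:
```python
from h import *
rep(0,(-.099,0,.043))
save("wrist","w11")
look("wrist",["lock_tab"]+NAMES[:2])
cv2.imwrite("pics/c11.png",cv2.imread("pics/w11.png")[60:460,120:520])
```

```text
48.0 [0.4765 0.011  0.0721] roterr [ 0.001  -0.0015 -0.0008] q [ 0.7797  0.4881 -1.1331  2.1007  0.5694  0.9034 -1.9945] F [-0.3756  0.6828 -0.0661] lid xy -0.0986845338815349 -7.337403684033739e-06
delta cm [ 2.9064 -0.0337  0.0035]
down 1mm [ 0.1    -0.0001  0.0001]
wrist lock_tab 0.97 [0.5045 0.0202 0.0661]
wrist corner_near_left 0.65 [0.4971 0.0603 0.0543]
```

View pics/c11.png

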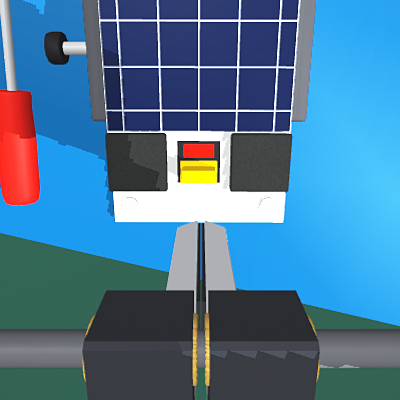

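The tips sit squarely behind the yellow tab (crop px 202,225 against tab 198,173). The lock is still open and the lid flat.

Request:
{"op": "servo_tool", "data": {
  "deltas": [
    [1,0,0.05,0,0,0,-1],
    [1,0,0,0,0,0,-1],
    [0.6,0,0,0,0,0,-1],
    [0.3,0,0,0,0,0,-1],
    [0,0,0,0,0,0,-1]
  ]
}}

```text
t: 48.7
tool_pos: [0.4769, 0.0108, 0.0426]
orientation: [1.018, 1.322, -1.018]
ft_force: [-0.7, -0.3, -0.5]
width: 0.005
```

Request:
{"op": "servo_tool", "data": {
  "deltas": [
    [0,0.3,0,0,0,0,-1],
    [0,0.3,0,0,0,0,-1],
    [0,0.3,0,0,0,0,-1],
    [0,0.3,0,0,0,0,-1],
    [0,0.3,0,0,0,0,-1],
    [0,0.2,0,0,0,0,-1],
    [0,0,0,0,0,0,-1]
  ]
}}

```text
t: 49.4
tool_pos: [0.4938, 0.015, 0.0431]
orientation: [1.019, 1.321, -1.018]
ft_force: [-0.6, -0.0, -0.3]
width: 0.005
```

```bash
python3 -c "
from h import *
rep(0,(-.075,0,.043))"
```

```text
49.4 [0.4938 0.015  0.0431] roterr [ 0.0007 -0.0014  0.0002] q [ 0.7055  0.552  -1.0688  2.0847  0.6383  0.878  -2.0494] F [-0.5561 -0.0461 -0.3315] lid xy -0.08095707802214792 -0.0005602972939108691
delta cm [ 0.0129  0.5958 -0.0556]
down 1mm [0.1    0.     0.0001]
```

Request:
{"op": "servo_tool", "data": {
  "deltas": [
    [0,0.2,0,0,0,0,-1],
    [0,0.2,0,0,0,0,-1],
    [0,0,0,0,0,0,-1]
  ]
}}

```text
t: 49.7
tool_pos: [0.4977, 0.016, 0.0431]
orientation: [1.019, 1.321, -1.018]
ft_force: [-0.2, 0.1, 0.2]
width: 0.003
```

Request:
{"op": "servo_tool", "data": {
  "deltas": [
    [0,0.2,0,0,0,0,-1],
    [0,0.2,0,0,0,0,-1],
    [0,0,0,0,0,0,-1]
  ]
}}

```text
t: 50.0
tool_pos: [0.4998, 0.0164, 0.0428]
orientation: [1.017, 1.323, -1.021]
ft_force: [-11.5, -2.2, 8.3]
width: 0.006
```

Request:
{"op": "servo_tool", "data": {
  "deltas": [
    [0,0.2,0,0,0,0,-1],
    [0,0.1,0,0,0,0,-1],
    [0,0,0,0,0,0,-1]
  ]
}}

```text
t: 50.3
tool_pos: [0.5, 0.0164, 0.0423]
orientation: [1.013, 1.325, -1.025]
ft_force: [-26.5, -6.5, 20.2]
width: 0.004
```

Firm stop at lid x -0.0746, which is where the locked tab should be. I back off, lift and look.

Request:
{"op": "servo_tool", "data": {
  "deltas": [
    [0,-0.4,0,0,0,0,-1],
    [0,-0.6,0,0,0,0,-1],
    [-1.5,-0.5,0,0,0,0,-1],
    [-2,0,0,0,0,0,-1],
    [-2,0,0,0,0,0,-1],
    [0,0,0,0,0,0,-1]
  ]
}}

```text
t: 50.9
tool_pos: [0.4914, 0.014, 0.1003]
orientation: [1.02, 1.317, -1.016]
ft_force: [-0.4, 0.4, -0.7]
width: 0.007
```

Run:
```python
from h import *
rep(0)
save("wrist","w12");look("wrist",["lock_tab"]+NAMES)
save("side","s12");look("side",["lock_tab"]+NAMES)
cv2.imwrite("pics/c12.png",np.hstack([cv2.resize(cv2.imread("pics/w12.png")[140:340,220:420],(400,400)),cv2.resize(cv2.imread("pics/s12.png")[220:320,260:360+0],(400,400))]))
```

```text
50.9 [0.4914 0.014  0.1003] roterr [ 0.0004 -0.0001 -0.0035] q [ 0.786   0.4627 -1.1472  2.0496  0.5221  0.9548 -1.9518] F [-0.385   0.3823 -0.7125] lid xy -0.08353583844099687 -0.0008779016987989947
down 1mm [ 0.1    -0.0004  0.    ]
wrist lock_tab 0.74 [0.5111 0.0223 0.0672]
wrist corner_near_left 0.91 [0.4949 0.0589 0.0558]
wrist corner_near_right 0.75 [ 0.5178 -0.0201  0.0535]
wrist corner_far_left 0.97 [0.6247 0.0877 0.0567]
wrist corner_far_right 0.67 [0.6476 0.0173 0.0521]
side lock_tab 0.51 [0.5129 0.0213 0.0661]
side corner_near_left 0.92 [0.4957 0.06   0.0575]
side corner_near_right 0.8 [ 0.5209 -0.0181  0.0582]
side corner_far_left 0.68 [0.5488 0.2007 0.0038]
side corner_far_right 0.9 [0.6466 0.0198 0.0613]
```

View pics/c12.png

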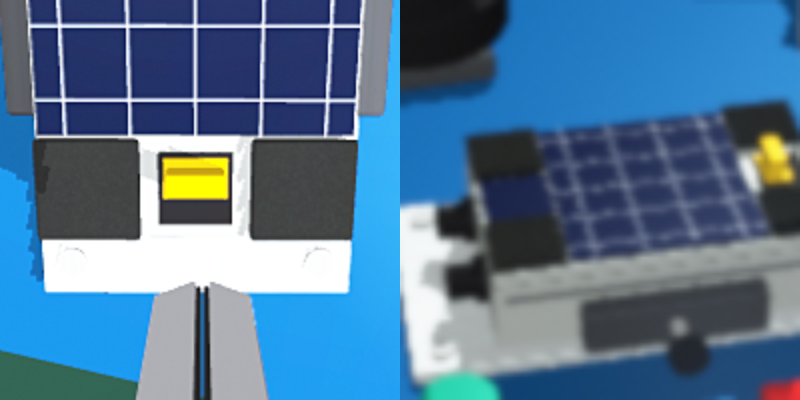

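The slide now covers the red mark and sits at the panel end of its slot. No orange gasket shows, and the arm is clear. Handing in.

```bash
python3 -c "
from station import bot
print(bot.finish_job(), bot.observe()['t'])"
```

```text
the job is handed in; nothing more can be done
the job is handed in; nothing more can be done
```

The lid is pressed home on all four corners and the slide lock is pushed across. I handed the job in at about 51 s; no verdict is reported.

- **Lid:** I pressed the corners in turn, mostly 1–3 mm per visit, leaning the tool back 0.5 rad at the far end to stay clear of the microscope. Each corner ended on a stiff stop at about 36–46 N.
- **Lock:** The last picture shows the red mark covered and the tab at the panel end of its slot. The networks put it about 7–9 mm further along than when open, against 10 mm of full travel. The push ended in a firm stop of about 27 N (34 N with the upward part), with the finger at the locked position.

Last checks:
- **Gasket and panel:** No orange gasket is visible, and I saw no sign of contact with the panel.
- **Microscope and bystanders:** I saw no contact force near the microscope. I did not re-measure the bystanders.
- **Corner heights:** The networks gave 52–61 mm for the corners against 57 mm home, which is within their error except far right (52.1 and 61.3 mm). One side-view reading of far left was clearly false. I relied on the hard stops instead.

Two things went differently from what I was told or planned:
- **Fingertips:** Shut, they lie about 16 mm behind the TCP, not 8 mm ahead, so I found contact by force.
- **First tilt:** Leaning the tool back 0.7 rad was out of reach and the arm dipped to roughly 2 mm above the panel before I lifted it. The force reading stayed at noise level.

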